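Charge the indexing preheat drum and switch on its heater

ROBOT

A 7-joint arm with a two-finger parallel gripper is mounted at the origin on the work surface. World frame = base frame: x ahead of the robot, y to its left, z up, the work surface at z = 0. Lengths are in m, angles in rad, forces in N, time in s.
With the tool pointing down it reaches from about 0.425 to 0.825 m from the base axis. Payload 3.6 kg.
Tool frame: the origin (TCP) lies at the very end of the fingers, on their centre line; the grasp point (between the pads) lies 19 mm behind it; z points along the fingers, y is the line along which they close (so a half turn about z gives the same grasp; the last joint's range is limited). The gripper opens to 93 mm and grips with 3 to 60 N. Pads are 15 mm wide; open, the fingers measure 128 mm over their backs; the gripper's body (75 mm by 188 mm) begins 65 mm behind the grasp point.
Start: joints at [-1.165, 0.615, -0.013, 1.423, 0.008, 1.103, -0.04], TCP at [0.273, 0.59, 0.219] pointing down, gripper open.
Joint ranges: [-3.12, 3.12], [-0.3, 2.06], [-1.34, 1.32], [0.26, 2.42], [-1.36, 4.5], [0.01, 1.98], [-2.84, 2.84]. Speed limits (rad/s): [2.79, 2.79, 3.14, 3.14, 3.14, 3.14, 3.14].

INTERFACE

Orientations are given as a unit quaternion [x, y, z, w].
In Python, from rig import * gives the robot as it stands.
- The arm moves only by the tool step_arm, never from a script. Its argument "steps" is a list of rows, each an object with "travel": the shift along the world's x, y, z in mm, a list of three; "twist": the turn, a rotation vector about the world's x, y, z in degrees, a list of three; "hand": the opening, from 0 (shut) to 1 (fully open). A call has exactly 8 rows; each row is the pose to reach, as a shift and turn from the pose commanded when the call began; what a row does not reach only later rows make up. A row lasts 1/8 s, in which the tool goes at most 62.5 mm and 10.7 degrees, less where a joint would pass 70% of its speed; a pose out of reach is approached as far as the arm can. A call with a gripper value outside its range is refused whole. The fingers move at their own pace and stop on an object; the grip force is fixed at half the most. Time passes only in rows, so rows that repeat a pose let the fingers close, or fill a call up. It gives the time, the measured TCP pose, the force, the opening and the grip force at its end, in the units of the state.
- observe(): the state, without advancing time (a new reading comes with each control period).
- capture(name): name is "scene" or "top" or "wrist"; returns the picture (420x560x3 uint8, red, green, blue); there is no depth.
- calibration(name): a dict with "fx", "fy", "cx", "cy" (pixels), "world_from_camera" (4x4, takes a point from camera to world coordinates). Camera axes: x right, y up, looking along -z (the intrinsics and any distortion apply to the point x, -y, -z); pixel columns grow to the right and rows downward; lengths in m; the calibration is good to about 2 mm. A picture is of the moment at which its call begins: read the wrist's pose just before it. calibration takes no time and is no camera call; for the wrist camera it gives the pose at the moment of the call.
- close_job(): hands the job in; it is judged then, once.
Trained networks look in the newest picture that a camera, given by its name, has taken for a name from the list of things; names that differ only in an ending like _2 or _b are one class to them, and where a whole thing is asked for, a point or a joint stands for the part that bears it (a point fixed in the world has none). Each returns a list of dicts, best first, with "confidence" (0 to 1); they miss things now and then, are a little off and sometimes report something else, mostly with a low value. They report only what shows in the picture. A call takes as long as a camera call. They do not tell look-alikes from the thing itself.
- find_in(camera, target): "at" ([column, row] in pixels, amid what is visible of it).
- silhouettes(camera, target): "pixels" (420x560 bool, what is visible of it) and "at" ([column, row] in pixels, amid what is visible of it).
- tip_of(camera, target): "at" ([column, row] in pixels: a listed point, or the origin of a listed thing).
The state is a dict: "clock": time; "joints": joint angles; "joint_vel": joint speeds; "effort": joint torques, N m; "tool_pos": TCP position; "orientation": TCP orientation; "force": force on the tool from outside, world axes, zero at the start; "torque": the same for the moment, N m; "grip_width": finger opening in m; "grip_force": force on a finger pad.
Only numpy, scipy, OpenCV 4.12 (cv2) and the standard library are available. Lean on these libraries where they do the work, as an engineer would, in place of code of your own. Each camera call takes 0.05 s, during which the arm holds its last target. There are 200 camera calls.

TASK

Load every blue element carrier on the table into the preheat drum, one to a nest, lying flat in its nest with one end under the yellow lip; nests can be reached only through the window in the clear guard, so bring round an empty nest by pulling up the red index ring, turning the drum one notch and letting the ring snap home. Leave all the carriers under the guard, none in the nest at the loading window, with the index ring locked home; only then press the heater's rocker switch fully on. Leave the canister, pipe cap and cast trap where they are.

Things in the scene. Friction and masses are not known exactly. Their poses are not given: they have to be found in the camera images.
- load_point (a point): fixed point of the bolted-down preheat stand: centre of the nest floor at the loading window, 55 mm above the table, 98 mm from the drum's vertical axis. Its frame is the stand's: x points level inward from the window to the drum's axis (98 mm along +x) and on to the far side, z up. A red block on the table side marks the window.
- guard (a point): point on the drum's axis at the top of the clear plastic guard, frame as load_point. The guard is a level sheet, underside 115 mm and top 120 mm above the table, to 167 mm each side, 121 mm before and 166 mm behind the axis, on four thin posts. Its window: 118 mm wide (59 mm either side of the frame's x axis), open from the robot-side rim to 26 mm past the axis.
- drum (a joint): turn of the six-nest aluminium drum (304 mm across, top face 55 mm high) about its vertical axis, rad, positive anticlockwise from above; starts at 0 with nest_0 at the window. Locks at every multiple of pi/3 (1.047), with 1.5 degrees of play. With the index ring up it turns freely either way, no end stop (friction 0.1 N m).
- index_ring (a joint): how far the red index ring is pulled up, m: 0 = home, locking pin in a notch; 0.018 = fully up. A spring pulls it down: with its weight 8 N at home, 13 N fully up. Above 0.011 the drum is free and turns with the ring. Let go between notches, the pin rides on top at about 0.010; let go within about 2 degrees of a notch, it snaps home.
- ring_grip (a point): centre of the index ring's top bar, on the drum's axis, 163 mm above the table when home. The ring is an upright red rectangular pull ring: bar 60 mm long along this frame's x, 12 mm thick (y), 16 mm high; below it an opening 40 x 25 mm, then a collar 48 mm across with its top at 130 mm. The frame turns with the drum (x along the stand's x at drum = 0).
- nest_0 (a point): centre of the floor of nest 0 on the drum. All nests: 98 mm from the axis, floor 55 mm above the table, 60 degrees apart, numbered anticlockwise from above, long axis radial; the point's frame is the drum's, not turned with the nest. Inside 88 mm long x 46 mm wide; walls 4 mm thick, 10 mm high, but the outer end wall is 25 mm high and carries the lip (see nest_1).
- nest_1 (a point): centre of the floor of nest 1. All nests: a yellow lip on the outer end wall reaches 14 mm inward over the pocket, its underside 20 mm and its top 25 mm above the pocket floor, so the open top is only 74 mm long: a carrier goes in tilted, one end first under the lip, and is then laid flat.
- nest_2 (a point): centre of the floor of nest 2, like nest_0 and nest_1
- nest_3 (a point): centre of the floor of nest 3, like nest_0 and nest_1
- nest_4 (a point): centre of the floor of nest 4, like nest_0 and nest_1
- nest_5 (a point): centre of the floor of nest 5, like nest_0 and nest_1
- carrier_1: blue element carrier: flat plate 80 (x) x 40 (y) x 10 mm with an upright grip fin in the middle, 26 (x) x 12 (y) mm, rising from the plate's top to 50 mm above its underside; two brass discs on the plate; both ends alike; 0.15 to 0.31 kg. Origin at the centre of the underside, z up. May be absent.
- carrier_2: blue element carrier: flat plate 80 (x) x 40 (y) x 10 mm with an upright grip fin in the middle, 26 (x) x 12 (y) mm, rising from the plate's top to 50 mm above its underside; two brass discs on the plate; both ends alike; 0.15 to 0.31 kg. Origin at the centre of the underside, z up. May be absent.
- carrier_3: blue element carrier: flat plate 80 (x) x 40 (y) x 10 mm with an upright grip fin in the middle, 26 (x) x 12 (y) mm, rising from the plate's top to 50 mm above its underside; two brass discs on the plate; both ends alike; 0.15 to 0.31 kg. Origin at the centre of the underside, z up. May be absent.
- carrier_4: blue element carrier: flat plate 80 (x) x 40 (y) x 10 mm with an upright grip fin in the middle, 26 (x) x 12 (y) mm, rising from the plate's top to 50 mm above its underside; two brass discs on the plate; both ends alike; 0.15 to 0.31 kg. Origin at the centre of the underside, z up. May be absent.
- rocker_on (a point): pressing point of the heater's red rocker switch, on its top face 18 mm from the pivot towards the end with the white bar (the raised end when off, away from the robot), about 87 mm above the table. The rocker, 54 x 32 mm, lies along this frame's x on a cream junction box (130 x 90 mm, 60 mm high). The white-bar end must be pressed down.
- rocker (a joint): rocker angle, rad: near 0 = off, 0.40 = on (white-bar end fully down, the pressing point about 7 mm lower); needs about 4 N at the pressing point; stays where it is left
- canister: brass screw-top canister, upright cylinder 74 mm across, 104 mm tall; origin at the centre of its underside; leave alone
- pipe_cap: dark iron pipe cap, 76 mm across, 48 mm tall; origin at the centre of its underside; leave alone
- cast_trap: blue cast steam trap, 70 x 148 x 78 mm, heavy; origin at the centre of its underside; leave alone
Not all that is in view belongs to the job. What is meant by the part that bears rocker_on is not green, and is the larger of those in its own colour.

How it is judged:
By the outcome, as a careful person would: the job done as asked, in the order asked, and still so for the second after the job is handed in, with the robot touching nothing.
Of carrier_1, carrier_2, carrier_3, carrier_4 only 3 to 4 are there at a start; the rules pass over those that are not, and their reading is None.
At some moment in a run one of carrier_1, carrier_2, carrier_3, carrier_4 may be knocked a few centimetres aside while the robot is not near it.
It also fails if it takes over 208 s, if anything falls off the work surface, if the arm or the gripper's body presses on something with over 40 N, if the wrist force passes 120 N, or if a joint passes its speed limit or range.

## Working session

There is one attempt and no reset: what is moved stays moved. The work goes in short steps, Python scripts to look and compute and a tool call to move; the robot and the scene stay as the last step left them, time stands still between calls to the robot, and variables do not carry over. Pictures are saved under pics/ and viewed, at most 14 in all, crops included, and the job is handed in when it is done.

Besides the shell and the picture viewer there is one more tool, called by a JSON object that holds its "method" and its "body", one argument or row to a line. step_arm: Moves the arm, as the interface text tells. Its arguments: {"type":"object","properties":{"steps":{"type":"array","items":{"type":"object","properties":{"travel":{"type":"array","items":{"type":"number"}},"twist":{"type":"array","items":{"type":"number"}},"hand":{"type":"number"}}}}},"required":["steps"]}

```bash
mkdir -p pics; ls; python3 - <<'E'
from rig import *
import cv2
s=observe(); print({k:s[k] for k in('clock','tool_pos','orientation','force','grip_width')})
for n in('scene','top'):
    im=capture(n); cv2.imwrite(f'pics/{n}0.png',im[:,:,::-1]); c=calibration(n); print(n,c)
    for t in('carrier_1','ring_grip','rocker_on','canister','pipe_cap','cast_trap','load_point','nest_0'):
        print(t,[(tuple(round(float(v)) for v in d['at']),round(d['confidence'],2)) for d in (find_in(n,t) if t!='load_point' else tip_of(n,t))])
E
```

```text
pics
{'clock': 0.0, 'tool_pos': array([0.2722624 , 0.5893699 , 0.21751627]), 'orientation': array([ 2.14654342e-01,  9.76689285e-01, -1.22262475e-03, -2.42811307e-04]), 'force': array([-0.74533431,  0.5105882 , -0.14624876]), 'grip_width': 0.09298500459608958}
scene {'fx': 409.63978150502544, 'fy': 409.63978150502544, 'cx': 274.917373739616, 'cy': 211.39944849160628, 'world_from_camera': array([[-0.85152024, -0.43352275,  0.29490897,  0.92675212],
       [ 0.52410719, -0.68768213,  0.50239919,  0.61123511],
       [-0.01499785,  0.58236699,  0.81278764,  1.21154375],
       [ 0.        ,  0.        ,  0.        ,  1.        ]])}
carrier_1 [((377, 318), 0.93), ((348, 275), 0.84), ((307, 304), 0.71)]
ring_grip [((242, 161), 0.59)]
rocker_on [((243, 158), 0.69), ((270, 112), 0.65), ((224, 130), 0.61)]
canister [((281, 333), 0.72), ((264, 219), 0.18)]
pipe_cap [((299, 363), 0.63), ((285, 208), 0.51)]
cast_trap [((195, 185), 0.96)]
load_point [((292, 214), 0.7)]
nest_0 [((283, 210), 0.98)]
top {'fx': 508.1232602347096, 'fy': 508.1232602347096, 'cx': 277.5067728244272, 'cy': 208.6006419822574, 'world_from_camera': array([[ 0.02344216,  0.99370545, -0.10954429,  0.32594634],
       [-0.9996275 ,  0.02483059,  0.01132753, -0.06308128],
       [ 0.01397627,  0.10923794,  0.99391737,  1.68221807],
       [ 0.        ,  0.        ,  0.        ,  1.        ]])}
carrier_1 [((142, 232), 0.79), ((272, 214), 0.59), ((185, 230), 0.55), ((184, 186), 0.54)]
ring_grip [((276, 191), 0.64)]
rocker_on [((367, 215), 0.71), ((418, 288), 0.66), ((418, 227), 0.48)]
canister [((165, 140), 0.66), ((274, 191), 0.16)]
pipe_cap [((146, 144), 0.58)]
cast_trap [((147, 143), 0.71)]
load_point [((272, 228), 0.63)]
nest_0 [((271, 215), 0.63)]
```

View pics/scene0.png

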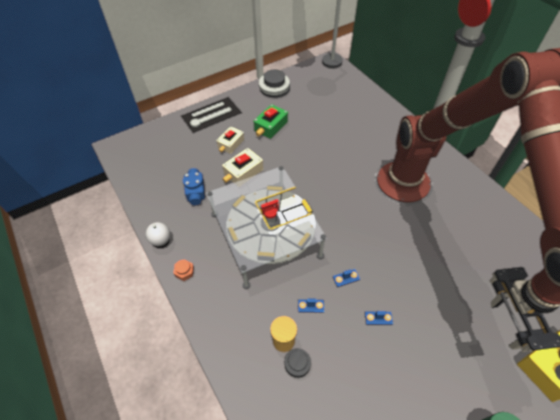

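View pics/top0.png

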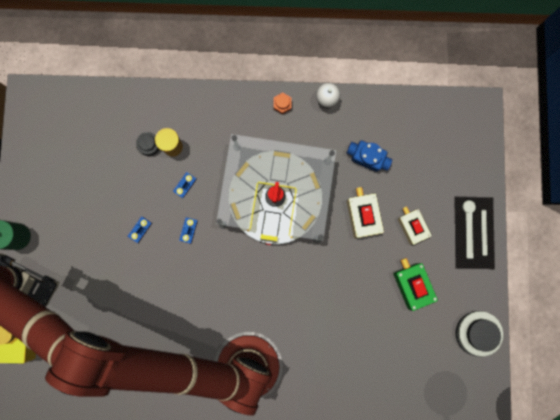

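Scene: three blue carriers at top-view (185,185), (140,229), (188,230); drum axis near (276,193) with the window facing the robot. Look-alikes for the rocker: large cream box (366,215), small cream (416,227), green (416,288). The large cream one fits the description. The blue cast trap (370,155) is not a carrier.

```bash
cat > h.py <<'E'
from rig import *
import numpy as np, cv2
from scipy.spatial.transform import Rotation as R
def w(c,uv,z):
    T=np.array(c['world_from_camera']); u,v=uv
    d=T[:3,:3]@np.array([(u-c['cx'])/c['fx'],-(v-c['cy'])/c['fy'],-1])
    return T[:3,3]+d*(z-T[2,3])/d[2]
def px(c,p):
    T=np.array(c['world_from_camera']); q=T[:3,:3].T@(np.asarray(p)-T[:3,3])
    return np.array([c['cx']-c['fx']*q[0]/q[2],c['cy']+c['fy']*q[1]/q[2]])
def mask_pose(c,m,z):
    "centre and long axis (deg, mod 180) of a mask on plane z"
    v,u=np.nonzero(m); P=np.array([w(c,(a,b),z)[:2] for a,b in zip(u,v)])
    (cx,cy),(a,b),_=r=cv2.minAreaRect((P*1000).astype(np.float32)); bx=cv2.boxPoints(r)
    e=[bx[1]-bx[0],bx[2]-bx[1]]; e=max(e,key=np.linalg.norm)
    return np.round([cx,cy,np.degrees(np.arctan2(e[1],e[0]))%180,max(a,b),min(a,b)],1), np.round(P.mean(0)*1000,1)
def st():
    s=observe(); r=R.from_quat(s['orientation'])
    print('t',round(s['clock'],2),'tcp',np.round(s['tool_pos']*1000,1),'y-dir',np.round(r.as_matrix()[:,1],3),'z',np.round(r.as_matrix()[:,2],3),'q7',np.round(s['joints'],2),'F',np.round(s['force'],1),'w',round(s['grip_width'],4)); return s
E
python3 - <<'E'
from h import *
st()
im=capture('top');c=calibration('top')
for d in silhouettes('top','carrier_1'): print('car',d['at'],round(d['confidence'],2),*mask_pose(c,d['pixels'],.01))
for d in silhouettes('top','rocker'): print('rock',d['at'],round(d['confidence'],2),*mask_pose(c,d['pixels'],.08))
for t,z in(('rocker_on',.087),('ring_grip',.163),('load_point',.055),('nest_0',.055),('nest_1',.055),('nest_3',.055),('guard',.12),('carrier_1',0),('canister',0)):
    print(t,[(np.round(d['at'],1).tolist(),round(d['confidence'],2),np.round(w(c,d['at'],z)[:2]*1000).tolist()) for d in tip_of('top',t)])
cr=im[120:255,205:400,::-1]; cv2.imwrite('pics/topcrop.png',cv2.resize(cr,None,fx=4,fy=4,interpolation=cv2.INTER_CUBIC))
E
```

```text
t 0.9 tcp [272.6 590.  218.7] y-dir [ 0.419  0.908 -0.   ] z [-0. -0. -1.] q7 [-1.16  0.61 -0.01  1.42  0.01  1.1  -0.04] F [ 0.1  0.1 -0.5] w 0.0928
car [139.6, 231.9] 0.66 [431.6 370.1 148.1  80.   39.8] [431.4 370.4]
car [182.9, 183.7] 0.61 [581.8 229.  147.5  77.3  39. ] [581.8 228.9]
car [187.2, 230.2] 0.51 [432.1 210.2 166.6  76.2  41.2] [431.6 210.8]
rock [418.2, 286.1] 0.67 [ 266.8 -529.    18.5   51.6   32.1] [ 266.6 -529.2]
rock [368.0, 216.2] 0.63 [ 491.1 -366.2    9.8   53.1   32.6] [ 490.9 -366.3]
rock [416.7, 225.0] 0.39 [ 456.6 -525.1   26.5   42.4   27.4] [ 456.9 -525.6]
rocker_on [([418.1, 285.0], 0.54, [273.0, -525.0]), ([367.5, 209.9], 0.46, [505.0, -366.0]), ([417.0, 219.0], 0.4, [480.0, -523.0])]
ring_grip [([276.3, 191.1], 0.75, [546.0, -76.0]), ([275.2, 192.4], 0.59, [542.0, -72.0]), ([185.3, 227.0], 0.2, [431.0, 194.0])]
load_point [([272.8, 227.5], 0.9, [444.0, -68.0])]
nest_0 [([245.9, 207.6], 0.93, [506.0, 20.0]), ([299.3, 220.2], 0.84, [470.0, -153.0]), ([251.8, 174.8], 0.77, [613.0, 4.0]), ([270.5, 225.8], 0.74, [449.0, -60.0]), ([304.7, 185.7], 0.64, [582.0, -168.0])]
nest_1 [([245.9, 207.6], 0.93, [506.0, 20.0]), ([299.3, 220.2], 0.84, [470.0, -153.0]), ([251.8, 174.8], 0.77, [613.0, 4.0]), ([270.5, 225.8], 0.74, [449.0, -60.0]), ([304.7, 185.7], 0.64, [582.0, -168.0])]
nest_3 [([245.9, 207.6], 0.93, [506.0, 20.0]), ([299.3, 220.2], 0.84, [470.0, -153.0]), ([251.8, 174.8], 0.77, [613.0, 4.0]), ([270.5, 225.8], 0.74, [449.0, -60.0]), ([304.7, 185.7], 0.64, [582.0, -168.0])]
guard [([275.8, 193.5], 0.62, [545.0, -74.0])]
carrier_1 [([181.4, 184.8], 0.8, [583.0, 240.0]), ([185.5, 231.2], 0.72, [429.0, 220.0]), ([270.9, 226.6], 0.55, [451.0, -62.0]), ([140.8, 228.1], 0.53, [435.0, 368.0]), ([303.4, 185.8], 0.49, [590.0, -167.0])]
canister [([167.7, 145.8], 0.8, [715.0, 292.0])]
```

View pics/topcrop.png

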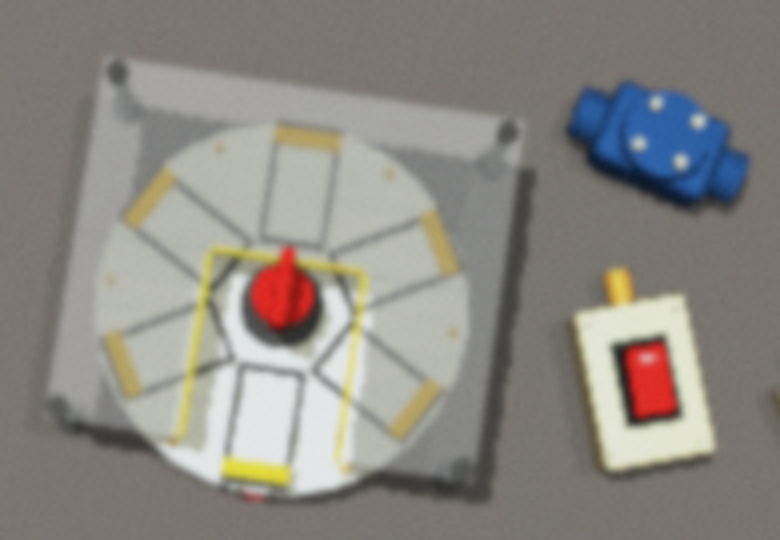

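The crop confirms the large cream box with the rocker at (368,215), its white bar at the far end. The window opening faces the robot with nest 0's lip at the rim, and the drum axis is at crop (282,300). Next I fit the stand pose.

```bash
python3 - <<'E'
from h import *
from scipy.optimize import least_squares
c=calibration('top')
pts=[((26,59,120),(212,249)),((26,-59,120),(367,272)),((-121,59,120),(176,440)),((-121,-59,120),(344,469)),((166,167,120),(105,60)),((166,-167,120),(523,121)),
((-98-44+7,0,80),(257,471)),((0,152,55),(97,295)),((0,-152,55),(468,305)),((98+37,0,80),(308,136))]
def f(p):
    r=[]
    for (x,y,z),(u,v) in pts:
        if abs(y)==152: continue
        ca,sa=np.cos(p[2]),np.sin(p[2])
        q=px(c,[p[0]+(ca*x-sa*y)/1000,p[1]+(sa*x+ca*y)/1000,z/1000])
        r+=list(q-[205+(u+.5)/4-.5,120+(v+.5)/4-.5])
    return np.array(r)
s=least_squares(f,[.545,-.075,-.1],loss='soft_l1'); print(s.x[:2]*1000,np.degrees(s.x[2])); print(f(s.x).reshape(-1,2).round(2))
E
```

```text
[544.46268351 -73.56507637] -7.047856561264707
[[ 0.33  0.85]
 [-0.88  0.66]
 [ 2.15 -0.2 ]
 [-1.91 -1.82]
 [-0.25 -0.52]
 [ 0.5  -0.21]
 [ 0.23  0.05]
 [-0.1   0.6 ]]
```

{"method": "step_arm", "body": {
  "steps": [
    {"travel":[40,-55,0],"twist":[0,0,0],"hand":0.6},
    {"travel":[80,-110,0],"twist":[0,0,0],"hand":0.6},
    {"travel":[120,-165,0],"twist":[0,0,0],"hand":0.6},
    {"travel":[160,-220,10],"twist":[0,0,-4],"hand":0.6},
    {"travel":[160,-220,20],"twist":[0,0,-7],"hand":0.6},
    {"travel":[160,-220,20],"twist":[0,0,-7],"hand":0.6},
    {"travel":[160,-220,20],"twist":[0,0,-7],"hand":0.6},
    {"travel":[160,-220,20],"twist":[0,0,-7],"hand":0.6}
  ]
}}

```text
clock: 2.5
tool_pos: [0.4305, 0.3723, 0.238]
orientation: [0.272, 0.962, -0.0, -0.001]
force: [-0.3, 0.3, 0.2]
grip_width: 0.0561
grip_force: 0.0
```

```bash
python3 - <<'E'
from h import *
st(); c=calibration('wrist'); im=capture('wrist'); cv2.imwrite('pics/w1.png',im[:,:,::-1])
print(np.round(c['world_from_camera'],3))
for d in silhouettes('wrist','carrier_1'): print('car',d['at'],round(d['confidence'],2),*mask_pose(c,d['pixels'],.01))
im=capture('top');c=calibration('top')
for d in silhouettes('top','carrier_1'): print('car',d['at'],round(d['confidence'],2),*mask_pose(c,d['pixels'],.01))
cv2.imwrite('pics/top1.png',im[:,:,::-1])
E
```

```text
t 2.5 tcp [430.5 372.3 238. ] y-dir [ 0.523  0.853 -0.001] z [-0.002  0.    -1.   ] q7 [-0.77  0.47  0.03  1.64 -0.02  1.04  0.29] F [-0.3  0.3  0.2] w 0.0561
[[ 0.522 -0.817 -0.244  0.362]
 [ 0.853  0.5    0.151  0.415]
 [-0.001 -0.287  0.958  0.404]
 [ 0.     0.     0.     1.   ]]
car [244.1, 321.6] 0.96 [562.5 245.1  58.5  40.2  39.5] [562.2 245.1]
car [279.7, 175.1] 0.81 [431.6 371.9 148.3  82.1  40.3] [430.7 372.3]
car [158.0, 249.7] 0.64 [431.8 210.7 166.8  81.4  51.2] [430.7 212.7]
car [184.2, 183.6] 0.84 [582.8 228.9 147.7  77.2  42.1] [583.6 228.8]
car [143.3, 226.6] 0.64 [430.5 370.1 148.9  75.   39.6] [435.3 361.6]
car [186.2, 229.5] 0.51 [432.6 210.3 166.4  79.   41.7] [432.8 210.3]
```

View pics/w1.png

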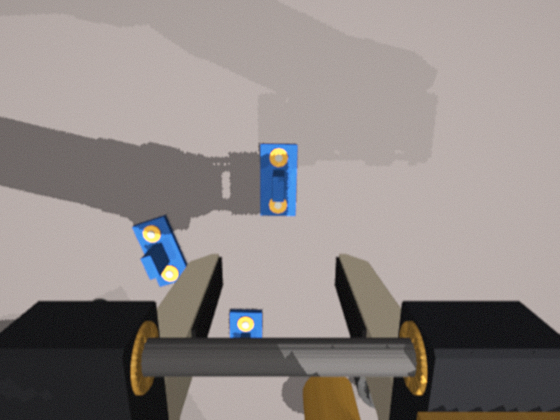

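View pics/top1.png

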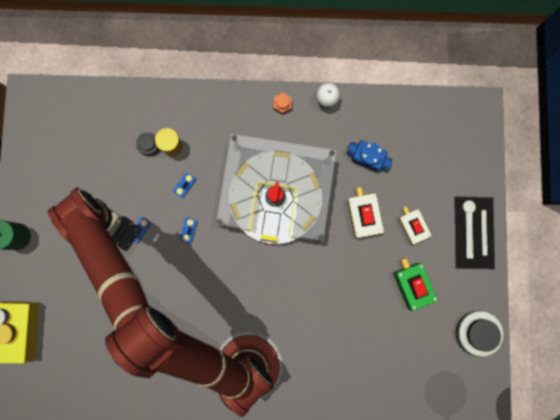

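Three carriers show; the strip the arm hid at the start is now clear, so there is no fourth. The near one sits between the fingers at wrist (279,175), aligned with them. Picking it.

{"method": "step_arm", "body": {
  "steps": [
    {"travel":[1,0,-60],"twist":[0,0,0],"hand":0.6},
    {"travel":[1,0,-120],"twist":[0,0,0],"hand":0.6},
    {"travel":[1,0,-170],"twist":[0,0,0],"hand":0.6},
    {"travel":[1,0,-205],"twist":[0,0,0],"hand":0.6},
    {"travel":[1,0,-224],"twist":[0,0,0],"hand":0.6},
    {"travel":[1,0,-224],"twist":[0,0,0],"hand":0.5},
    {"travel":[1,0,-224],"twist":[0,0,0],"hand":0},
    {"travel":[1,0,-224],"twist":[0,0,0],"hand":0}
  ]
}}

```text
clock: 3.7
tool_pos: [0.4343, 0.3707, 0.0159]
orientation: [0.274, 0.962, 0.001, 0.001]
force: [-0.1, -0.3, -0.4]
grip_width: 0.0309
grip_force: 0.0
```

{"method": "step_arm", "body": {
  "steps": [
    {"travel":[0,0,0],"twist":[0,0,0],"hand":0},
    {"travel":[0,0,30],"twist":[0,0,0],"hand":0},
    {"travel":[0,0,80],"twist":[0,0,0],"hand":0},
    {"travel":[0,0,130],"twist":[0,0,0],"hand":0},
    {"travel":[0,-40,180],"twist":[0,0,5],"hand":0},
    {"travel":[0,-95,195],"twist":[0,0,10],"hand":0},
    {"travel":[0,-150,195],"twist":[0,0,17],"hand":0},
    {"travel":[0,-200,195],"twist":[0,0,24.5],"hand":0}
  ]
}}

```text
clock: 4.7
tool_pos: [0.4331, 0.1677, 0.2101]
orientation: [0.062, 0.998, -0.0, 0.0]
force: [0.8, -1.3, -2.2]
grip_width: 0.0114
grip_force: 30.0
```

{"method": "step_arm", "body": {
  "steps": [
    {"travel":[5,-50,0],"twist":[0,0,0],"hand":0},
    {"travel":[10,-100,0],"twist":[0,0,0],"hand":0},
    {"travel":[16,-150,0],"twist":[0,0,0],"hand":0},
    {"travel":[22,-195,0],"twist":[-0.7,-6,0],"hand":0},
    {"travel":[27,-231,0],"twist":[-1.5,-12,0],"hand":0},
    {"travel":[27,-231,0],"twist":[-2.2,-17.9,0],"hand":0},
    {"travel":[27,-231,0],"twist":[-2.2,-17.9,0],"hand":0},
    {"travel":[27,-231,0],"twist":[-2.2,-17.9,0],"hand":0}
  ]
}}

```text
clock: 5.7
tool_pos: [0.4613, -0.0604, 0.2101]
orientation: [0.062, 0.986, -0.009, 0.156]
force: [0.4, -0.3, -2.8]
grip_width: 0.0117
grip_force: 30.0
```

```bash
python3 - <<'E'
from h import *
st(); c=calibration('wrist'); im=capture('wrist')
a=np.radians(-7.05)
def S(x,y,z): return np.array([.5445+(np.cos(a)*x-np.sin(a)*y)/1e3,-.0736+(np.sin(a)*x+np.cos(a)*y)/1e3,z/1e3])
o=im[:,:,::-1].copy()
for p in [(-54,23,65),(-54,-23,65),(-142,23,80),(-142,-23,80),(-128,23,80),(-128,-23,80),(26,59,120),(26,-59,120),(-121,59,120),(-121,-59,120)]:
    q=px(c,S(*p)); cv2.circle(o,tuple(int(round(v)) for v in q),3,(255,0,255),1); print(p,q.round(0))
cv2.imwrite('pics/w2.png',o)
E
```

```text
t 5.7 tcp [461.3 -60.4 210.1] y-dir [0.126 0.992 0.002] z [ 0.307 -0.037 -0.951] q7 [0.07 0.22 0.01 2.2  0.03 0.41 1.49] F [ 0.4 -0.3 -2.8] w 0.0117
(-54, 23, 65) [300. 179.]
(-54, -23, 65) [247. 179.]
(-142, 23, 80) [306.  79.]
(-142, -23, 80) [239.  80.]
(-128, 23, 80) [305.  99.]
(-128, -23, 80) [241. 100.]
(26, 59, 120) [342. 291.]
(26, -59, 120) [206. 291.]
(-121, 59, 120) [364. 130.]
(-121, -59, 120) [180. 131.]
```

View pics/w2.png

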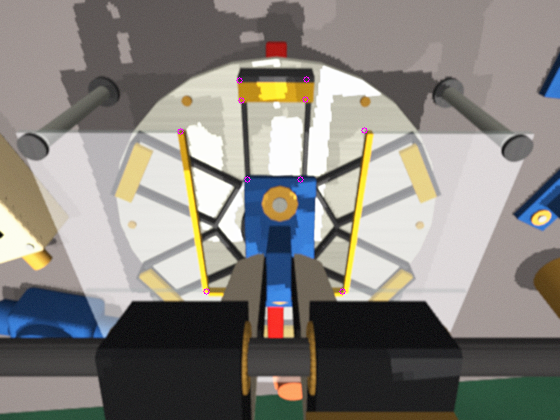

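The view shows the carrier held tilted over the open nest. The lip centre is at (275,92) against a predicted 273, so the stand is about 1.5 mm towards +y of my fit. Now checking the carrier's seat in the hand.

```bash
python3 - <<'E'
from h import *
s=st(); c=calibration('wrist'); print(c['cx'],c['cy'],c['fx'])
M=R.from_quat(s['orientation']).as_matrix()
o=M[:,0]*np.sign(-M[0,0])
for h in(5,):
  for e in(36,40,44):
    for k in (20,-20): print(e,k,px(c,s['tool_pos']+(h*M[:,2]+e*o+k*M[:,1])/1e3).round(1))
E
```

```text
t 5.75 tcp [461.7 -60.3 210.1] y-dir [0.125 0.992 0.002] z [ 0.308 -0.037 -0.951] q7 [0.07 0.22 0.01 2.2  0.03 0.41 1.49] F [ 0.7 -0.9 -1.4] w 0.0118
278.44529878976203 211.781043172655 367.23882965391834
36 20 [318.3 198.8]
36 -20 [234.9 198.7]
40 20 [318.6 190.6]
40 -20 [234.6 190.6]
44 20 [318.8 182.4]
44 -20 [234.3 182.4]
```

```bash
python3 - <<'E'
from h import *
s=st(); c=calibration('wrist'); im=capture('wrist')
M=R.from_quat(s['orientation']).as_matrix()
o=M[:,0]*np.sign(-M[0,0])
for h in(20,30,36,40):
  for e in(40,):
    for k in (20,-20): print(h,e,k,px(c,s['tool_pos']+((h-10)*M[:,2]+e*o+k*M[:,1])/1e3).round(1))
cv2.imwrite('pics/w3.png',cv2.resize(im[160:320,190:370,::-1],None,fx=4,fy=3.7,interpolation=cv2.INTER_CUBIC))
E
```

```text
t 5.75 tcp [461.7 -60.3 210.1] y-dir [0.125 0.992 0.002] z [ 0.308 -0.037 -0.951] q7 [0.07 0.22 0.01 2.2  0.03 0.41 1.49] F [ 0.7 -0.9 -1.4] w 0.0118
20 40 20 [317.5 188.2]
20 40 -20 [235.8 188.2]
30 40 20 [315.5 183.8]
30 40 -20 [237.9 183.8]
36 40 20 [314.4 181.4]
36 40 -20 [239.1 181.4]
40 40 20 [313.7 179.8]
40 40 -20 [239.9 179.8]
```

View pics/w3.png

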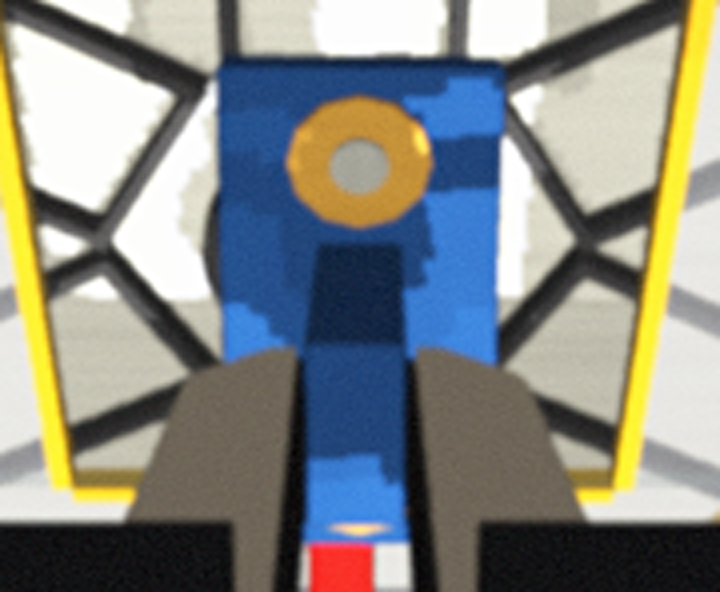

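The crop shows the fin held only near its top: the plate edge, 245–316 px wide at row 176, puts it about 48 mm below the TCP. The fingers closed as the arm was already lifting. The geometry still works, so I insert it gently with h=48 mm and will pause for a full close next time.

{"method": "step_arm", "body": {
  "steps": [
    {"travel":[-5,-2,-20],"twist":[0,0,0],"hand":0},
    {"travel":[-11,-2,-40],"twist":[0,0,0],"hand":0},
    {"travel":[-11,-2,-60],"twist":[0,0,0],"hand":0},
    {"travel":[-11,-2,-75],"twist":[0,0,0],"hand":0},
    {"travel":[-11,-2,-85],"twist":[0,0,0],"hand":0},
    {"travel":[-11,-2,-92],"twist":[0,0,0],"hand":0},
    {"travel":[-11,-2,-92],"twist":[0,0,0],"hand":0},
    {"travel":[-11,-2,-92],"twist":[0,0,0],"hand":0}
  ]
}}

```text
clock: 6.8
tool_pos: [0.45, -0.063, 0.118]
orientation: [0.063, 0.986, -0.009, 0.157]
force: [0.0, 0.1, -1.9]
grip_width: 0.0117
grip_force: 30.0
```

```bash
python3 - <<'E'
from h import *
st(); c=calibration('wrist'); im=capture('wrist')
cv2.imwrite('pics/w4.png',cv2.resize(im[0:320,130:430,::-1],None,fx=1.8,fy=1.8,interpolation=cv2.INTER_CUBIC))
E
```

```text
t 6.8 tcp [450. -63. 118.] y-dir [0.127 0.992 0.002] z [ 0.308 -0.038 -0.951] q7 [0.07 0.39 0.02 2.35 0.04 0.08 1.48] F [ 0.   0.1 -1.9] w 0.0117
```

View pics/w4.png

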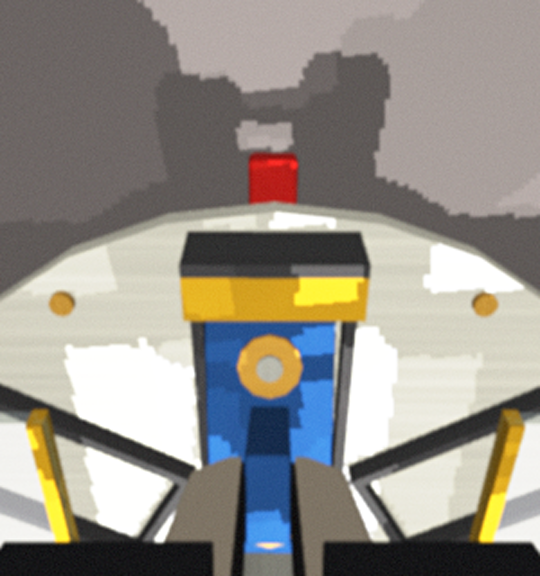

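The carrier is lined up in the nest, with the plate at columns 206–335 between walls at 205–345 and its far end at the lip edge. Joints 4 and 6 are near their limits, so I slide under the lip while easing the tilt to 12°, then lay it flat.

{"method": "step_arm", "body": {
  "steps": [
    {"travel":[-2.5,1,-1],"twist":[0.1,1,0],"hand":0},
    {"travel":[-5,1.5,-2],"twist":[0.3,2.3,0],"hand":0},
    {"travel":[-7.5,2,-3],"twist":[0.4,3.5,0],"hand":0},
    {"travel":[-10,2.3,-4.5],"twist":[0.6,4.6,0],"hand":0},
    {"travel":[-13,2.6,-5.7],"twist":[0.7,6,0],"hand":0},
    {"travel":[-13,2.6,-5.7],"twist":[0.7,6,0],"hand":0},
    {"travel":[-13,2.6,-5.7],"twist":[0.7,6,0],"hand":0},
    {"travel":[-13,2.6,-5.7],"twist":[0.7,6,0],"hand":0}
  ]
}}

```text
clock: 7.85
tool_pos: [0.4358, -0.0602, 0.1116]
orientation: [0.063, 0.993, -0.006, 0.104]
force: [3.2, 0.0, -6.3]
grip_width: 0.0116
grip_force: 30.0
```

```bash
python3 - <<'E'
from h import *
st()
E
```

```text
t 7.85 tcp [435.8 -60.2 111.6] y-dir [0.127 0.992 0.   ] z [ 0.205 -0.026 -0.978] q7 [0.08 0.41 0.   2.3  0.04 0.23 1.49] F [ 3.2  0.  -6.3] w 0.0116
```

{"method": "step_arm", "body": {
  "steps": [
    {"travel":[2.5,-0.3,-0.5],"twist":[0.2,1.5,0],"hand":0},
    {"travel":[4.5,-0.5,-2],"twist":[0.5,4,0],"hand":0},
    {"travel":[7,-0.8,-4.5],"twist":[0.8,6.5,0],"hand":0},
    {"travel":[9.5,-1,-6.5],"twist":[1.2,9.3,0],"hand":0},
    {"travel":[12,-1.2,-8],"twist":[1.5,11.9,0],"hand":0},
    {"travel":[12,-1.2,-8],"twist":[1.5,11.9,0],"hand":0},
    {"travel":[12,-1.2,-8],"twist":[1.5,11.9,0],"hand":0},
    {"travel":[12,-1.2,-8],"twist":[1.5,11.9,0],"hand":0}
  ]
}}

```text
clock: 8.85
tool_pos: [0.4475, -0.0614, 0.1039]
orientation: [0.064, 0.998, -0.0, -0.001]
force: [0.0, -0.6, -2.7]
grip_width: 0.0113
grip_force: 30.0
```

```bash
python3 - <<'E'
from h import *
st()
im=capture('wrist')
cv2.imwrite('pics/w5.png',cv2.resize(im[0:320,130:430,::-1],None,fx=1.8,fy=1.8,interpolation=cv2.INTER_CUBIC))
E
```

```text
t 8.85 tcp [447.5 -61.4 103.9] y-dir [ 0.127  0.992 -0.   ] z [-0.001  0.    -1.   ] q7 [ 0.1   0.49 -0.02  2.11  0.02  0.55  1.51] F [ 0.  -0.6 -2.7] w 0.0113
```

View pics/w5.png

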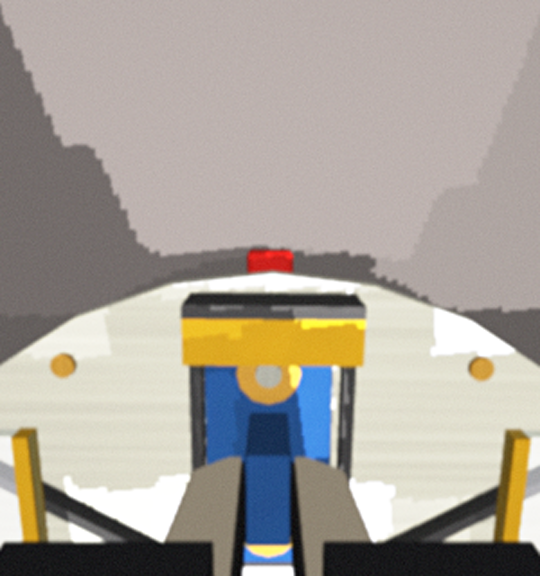

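The carrier lies flat with its outer end and part of the disc under the lip, at (268,376). Releasing it and going to the ring.

{"method": "step_arm", "body": {
  "steps": [
    {"travel":[0,0,-1.5],"twist":[0,0,0],"hand":0},
    {"travel":[0,0,-1.5],"twist":[0,0,0],"hand":0.3},
    {"travel":[0,0,-1.5],"twist":[0,0,0],"hand":0.4},
    {"travel":[0,0,-1.5],"twist":[0,0,0],"hand":0.4},
    {"travel":[0,0,20],"twist":[0,0,0],"hand":0.4},
    {"travel":[0,0,60],"twist":[0,0,0],"hand":0.4},
    {"travel":[5,0,105],"twist":[0,0,0],"hand":0.6},
    {"travel":[50,-6,110],"twist":[0,0,0],"hand":0.6}
  ]
}}

```text
clock: 9.9
tool_pos: [0.4991, -0.0676, 0.2178]
orientation: [0.064, 0.998, -0.0, 0.003]
force: [1.5, -0.3, 0.1]
grip_width: 0.0527
grip_force: 0.0
```

{"method": "step_arm", "body": {
  "steps": [
    {"travel":[47,-6,0],"twist":[0,0,0],"hand":0.6},
    {"travel":[47,-6,0],"twist":[0,0,0],"hand":0.6},
    {"travel":[47,-6,-20],"twist":[0,0,0],"hand":0.6},
    {"travel":[47,-6,-45],"twist":[0,0,0],"hand":0.6},
    {"travel":[47,-6,-68],"twist":[0,0,0],"hand":0.5},
    {"travel":[47,-6,-68],"twist":[0,0,0],"hand":0.4},
    {"travel":[47,-6,-68],"twist":[0,0,0],"hand":0.4},
    {"travel":[47,-6,-68],"twist":[0,0,0],"hand":0.4}
  ]
}}

```text
clock: 10.9
tool_pos: [0.5461, -0.0736, 0.1471]
orientation: [0.064, 0.998, -0.0, 0.001]
force: [-0.3, -0.3, 0.0]
grip_width: 0.037
grip_force: 0.0
```

```bash
python3 - <<'E'
from h import *
st()
im=capture('wrist');c=calibration('wrist')
print([(d['at'],d['confidence'],w(c,d['at'],.163)) for d in tip_of('wrist','ring_grip')])
cv2.imwrite('pics/w6.png',im[:,:,::-1])
m=(im[:,:,0]>120)&(im[:,:,1]<60)&(im[:,:,2]<60); v,u=np.nonzero(m); print(u.min(),u.max(),v.min(),v.max(),np.median(u),c['cx'])
E
```

```text
t 10.9 tcp [546.1 -73.6 147.1] y-dir [0.127 0.992 0.   ] z [ 0.002 -0.    -1.   ] q7 [ 0.11  0.54 -0.02  1.8   0.01  0.79  1.52] F [-0.3 -0.3  0. ] w 0.037
[([276.8, 284.1], 0.97, array([ 0.54461266, -0.07323763,  0.163     ]))]
237 320 219 336 278.0 278.44529878976203
```

{"method": "step_arm", "body": {
  "steps": [
    {"travel":[-1.5,0.3,-3],"twist":[0,0,0],"hand":0},
    {"travel":[-1.5,0.3,-3],"twist":[0,0,0],"hand":0},
    {"travel":[-1.5,0.3,-3],"twist":[0,0,0],"hand":0},
    {"travel":[-1.5,0.3,-3],"twist":[0,0,0],"hand":0},
    {"travel":[-1.5,0.3,-3],"twist":[0,0,0],"hand":0},
    {"travel":[-1.5,0.3,3],"twist":[0,0,0],"hand":0},
    {"travel":[-1.5,0.3,9],"twist":[0,0,0],"hand":0},
    {"travel":[-1.5,0.3,13],"twist":[0,0,0],"hand":0}
  ]
}}

```text
clock: 12.0
tool_pos: [0.544, -0.0733, 0.1584]
orientation: [0.064, 0.998, -0.0, -0.0]
force: [3.0, -1.8, -12.1]
grip_width: 0.0117
grip_force: 30.0
```

{"method": "step_arm", "body": {
  "steps": [
    {"travel":[0,0,0],"twist":[0,0,-5],"hand":0},
    {"travel":[0,0,0],"twist":[0,0,-15],"hand":0},
    {"travel":[0,0,0],"twist":[0,0,-25],"hand":0},
    {"travel":[0,0,0],"twist":[0,0,-35],"hand":0},
    {"travel":[0,0,0],"twist":[0,0,-45],"hand":0},
    {"travel":[0,0,0],"twist":[0,0,-54],"hand":0},
    {"travel":[0,0,0],"twist":[0,0,-60],"hand":0},
    {"travel":[0,0,0],"twist":[0,0,-60],"hand":0}
  ]
}}

```text
clock: 13.0
tool_pos: [0.5455, -0.0714, 0.1586]
orientation: [0.554, 0.833, 0.001, 0.0]
force: [5.8, 0.7, -11.7]
grip_width: 0.0116
grip_force: 30.0
```

```bash
python3 - <<'E'
from h import *
s=st(); print(s['torque'])
im=capture('top')
cv2.imwrite('pics/t2.png',cv2.resize(im[120:255,205:400,::-1],None,fx=4,fy=4,interpolation=cv2.INTER_CUBIC))
c=calibration('top')
for d in silhouettes('top','carrier_1'): print('car',d['at'],round(d['confidence'],2),*mask_pose(c,d['pixels'],.01))
E
```

```text
t 13.0 tcp [545.5 -71.4 158.6] y-dir [0.922 0.386 0.003] z [ 0.002  0.002 -1.   ] q7 [-0.09  0.54  0.28  1.8  -0.2   0.83  0.68] F [  5.8   0.7 -11.7] w 0.0116
[ 0.19068954 -1.16400959 -0.17132343]
car [183.1, 182.4] 0.86 [583.3 229.4 148.8  75.3  38.1] [583.3 229.5]
car [189.0, 230.4] 0.59 [432.8 211.1 167.4  80.3  42.4] [431.7 211.8]
```

Lift and 60° turn are confirmed by the −12 N pull and the tool yaw. Lowering the ring home, then going to the next carrier.

{"method": "step_arm", "body": {
  "steps": [
    {"travel":[0,0,-5],"twist":[0,0,0],"hand":0},
    {"travel":[0,0,-10],"twist":[0,0,0],"hand":0},
    {"travel":[0,0,-15],"twist":[0,0,0],"hand":0},
    {"travel":[0,0,-15],"twist":[0,0,0],"hand":0},
    {"travel":[0,0,-15],"twist":[0,0,0],"hand":0.5},
    {"travel":[0,0,-15],"twist":[0,0,0],"hand":0.5},
    {"travel":[0,0,-15],"twist":[0,0,0],"hand":0.5},
    {"travel":[0,0,20],"twist":[0,0,0],"hand":0.5}
  ]
}}

```text
clock: 14.1
tool_pos: [0.5419, -0.073, 0.1775]
orientation: [0.554, 0.832, -0.002, -0.003]
force: [-0.0, 0.2, 0.7]
grip_width: 0.0452
grip_force: 0.0
```

{"method": "step_arm", "body": {
  "steps": [
    {"travel":[0,0,40],"twist":[0,0,0],"hand":0.6},
    {"travel":[-20,45,50],"twist":[0,0,9],"hand":0.6},
    {"travel":[-40,90,50],"twist":[0,0,18],"hand":0.6},
    {"travel":[-60,140,50],"twist":[0,0,27],"hand":0.6},
    {"travel":[-80,190,50],"twist":[0,0,36],"hand":0.6},
    {"travel":[-100,240,50],"twist":[0,0,45],"hand":0.6},
    {"travel":[-113,283,50],"twist":[0,0,54.4],"hand":0.6},
    {"travel":[-113,283,50],"twist":[0,0,54.4],"hand":0.6}
  ]
}}

```text
clock: 15.1
tool_pos: [0.4294, 0.2134, 0.2293]
orientation: [0.108, 0.994, 0.001, -0.0]
force: [-0.3, -0.1, -1.0]
grip_width: 0.0554
grip_force: 0.0
```

```bash
python3 - <<'E'
from h import *
s=st(); c=calibration('wrist'); im=capture('wrist')
for d in silhouettes('wrist','carrier_1'): print('car',d['at'],round(d['confidence'],2),*mask_pose(c,d['pixels'],.01))
im=capture('top');c=calibration('top')
for d in silhouettes('top','carrier_1'): print('car',d['at'],round(d['confidence'],2),*mask_pose(c,d['pixels'],.01))
for t,z in(('ring_grip',.163),('nest_0',.055)):
  for d in tip_of('top',t):
    p=w(c,d['at'],z)[:2]*1000; q=p-[544.5,-73.6]; print(t,d['at'],round(d['confidence'],2),p.round(),round(np.hypot(*q)),round(np.degrees(np.arctan2(q[1],q[0]))+7.05,1))
cv2.imwrite('pics/t3.png',cv2.resize(im[120:255,205:400,::-1],None,fx=4,fy=4,interpolation=cv2.INTER_CUBIC))
E
```

```text
t 15.1 tcp [429.4 213.4 229.3] y-dir [0.215 0.977 0.002] z [-0.001  0.002 -1.   ] q7 [-0.51  0.34  0.    1.88 -0.    0.92  0.85] F [-0.3 -0.1 -1. ] w 0.0554
car [275.5, 181.0] 0.92 [432.1 211.9 166.7  80.7  39.3] [431.2 211.8]
car [316.3, 303.4] 0.64 [581.9 231.  148.5  84.8  45.4] [582.6 228. ]
car [186.0, 183.1] 0.54 [583.2 229.6 145.7  79.8  41.6] [583.6 229.4]
car [275.7, 189.1] 0.47 [564.7 -73.3  82.5 357.8 347.6] [575.3 -75. ]
ring_grip [273.5, 190.1] 0.77 [549. -67.] 8 61.2
nest_0 [254.3, 180.1] 0.97 [596.  -4.] 87 60.3
nest_0 [302.7, 215.8] 0.88 [ 484. -163.] 108 -117.0
nest_0 [302.8, 185.8] 0.86 [ 582. -162.] 96 -60.1
nest_0 [270.1, 226.2] 0.75 [448. -59.] 98 178.6
```

View pics/t3.png

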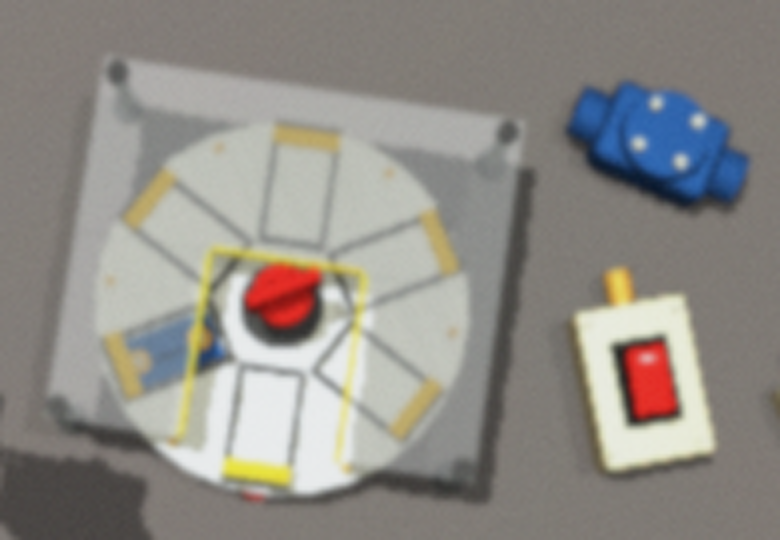

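The top crop shows carrier 1 flat under the guard at crop (160,355), the drum on its notch and an empty nest at the window. Picking carrier 2, this time with a full close.

{"method": "step_arm", "body": {
  "steps": [
    {"travel":[2.7,-1.5,-60],"twist":[0,0,-0.9],"hand":0.5},
    {"travel":[2.7,-1.5,-120],"twist":[0,0,-0.9],"hand":0.5},
    {"travel":[2.7,-1.5,-170],"twist":[0,0,-0.9],"hand":0.4},
    {"travel":[2.7,-1.5,-200],"twist":[0,0,-0.9],"hand":0.4},
    {"travel":[2.7,-1.5,-215],"twist":[0,0,-0.9],"hand":0.4},
    {"travel":[2.7,-1.5,-215],"twist":[0,0,-0.9],"hand":0},
    {"travel":[2.7,-1.5,-215],"twist":[0,0,-0.9],"hand":0},
    {"travel":[2.7,-1.5,-215],"twist":[0,0,-0.9],"hand":0}
  ]
}}

```text
clock: 16.4
tool_pos: [0.435, 0.2091, 0.0152]
orientation: [0.12, 0.993, 0.001, 0.002]
force: [0.4, 2.1, -0.6]
grip_width: 0.0121
grip_force: 12.4
```

{"method": "step_arm", "body": {
  "steps": [
    {"travel":[0,0,0],"twist":[0,0,0],"hand":0},
    {"travel":[0,0,0],"twist":[0,0,0],"hand":0},
    {"travel":[0,0,0],"twist":[0,0,0],"hand":0},
    {"travel":[0,0,30],"twist":[0,0,0],"hand":0},
    {"travel":[0,0,80],"twist":[0,0,0],"hand":0},
    {"travel":[0,0,130],"twist":[0,0,0],"hand":0},
    {"travel":[0,-30,170],"twist":[0,0,3],"hand":0},
    {"travel":[0,-80,180],"twist":[0,0,6.2],"hand":0}
  ]
}}

```text
clock: 17.4
tool_pos: [0.4347, 0.1293, 0.1963]
orientation: [0.063, 0.998, 0.001, 0.002]
force: [0.3, -0.8, -3.1]
grip_width: 0.0116
grip_force: 30.0
```

{"method": "step_arm", "body": {
  "steps": [
    {"travel":[5,-45,0],"twist":[0,0,0],"hand":0},
    {"travel":[10,-90,0],"twist":[0,0,0],"hand":0},
    {"travel":[15,-135,0],"twist":[0,0,0],"hand":0},
    {"travel":[20,-170,0],"twist":[-0.6,-5,0],"hand":0},
    {"travel":[24,-192,0],"twist":[-1.2,-10,0],"hand":0},
    {"travel":[24,-192,0],"twist":[-1.7,-13.9,0],"hand":0},
    {"travel":[24,-192,0],"twist":[-1.7,-13.9,0],"hand":0},
    {"travel":[24,-192,0],"twist":[-1.7,-13.9,0],"hand":0}
  ]
}}

```text
clock: 18.4
tool_pos: [0.4578, -0.0634, 0.1939]
orientation: [0.065, 0.99, -0.007, 0.121]
force: [0.4, -0.5, -2.6]
grip_width: 0.0119
grip_force: 30.0
```

```bash
cat >> h.py <<'E'
def held():
    "edges of the held blue plate and of the lip in the wrist picture, against what they should be"
    s=st(); c=calibration('wrist'); im=capture('wrist').astype(int)
    M=R.from_quat(s['orientation']).as_matrix(); o=M[:,0]*np.sign(-M[0,0])
    b=(im[:,:,2]>im[:,:,0]+40)&(im[:,:,2]>60); b[:,:150]=0; b[:,400:]=0
    b=cv2.morphologyEx(b.astype(np.uint8),cv2.MORPH_OPEN,np.ones((5,5))); n,l,t,_=cv2.connectedComponentsWithStats(b)
    k=1+np.argmax(t[1:,4]); print('plate cols',t[k,0],t[k,0]+t[k,2]-1,'top row',t[k,1])
    for h in(15,25,35): print('h',h,'pred',[px(c,s['tool_pos']+((h-10)*M[:,2]+40*o+e*M[:,1])/1e3).round(1).tolist() for e in(-20,20)])
    y=(im[:,:,0]>130)&(im[:,:,1]>90)&(im[:,:,2]<80); y[:,:150]=0; y[:,400:]=0
    n,l,t,_=cv2.connectedComponentsWithStats(y.astype(np.uint8))
    for k in 1+np.argsort(-t[1:,4])[:4]: print('yellow',t[k])
E
python3 -c "
from h import *
held()"
```

```text
t 18.4 tcp [457.8 -63.4 193.9] y-dir [0.131 0.991 0.003] z [ 0.239 -0.029 -0.971] q7 [ 0.06  0.26  0.03  2.17 -0.    0.46  1.53] F [ 0.4 -0.5 -2.6] w 0.0119
plate cols 238 320 top row 185
h 15 pred [[234.6, 190.5], [318.6, 190.6]]
h 25 pred [[236.9, 185.9], [316.5, 185.9]]
h 35 pred [[238.9, 181.7], [314.6, 181.7]]
yellow [ 241  104   77   21 1473]
yellow [259 197  40  39 935]
yellow [181 153  27 149 899]
yellow [353 152  27 150 897]
```

Carrier 2 is well held, with h≈16 mm, about 2.7 mm outward in the hand and centred on the lip. Descending.

{"method": "step_arm", "body": {
  "steps": [
    {"travel":[2,0,-25],"twist":[0,0,0],"hand":0},
    {"travel":[4,-0.4,-50],"twist":[0,0,0],"hand":0},
    {"travel":[4,-0.4,-75],"twist":[0,0,0],"hand":0},
    {"travel":[4,-0.4,-95],"twist":[0,0,0],"hand":0},
    {"travel":[4,-0.4,-105],"twist":[0,0,0],"hand":0},
    {"travel":[4,-0.4,-110],"twist":[0,0,0],"hand":0},
    {"travel":[4,-0.4,-110],"twist":[0,0,0],"hand":0},
    {"travel":[4,-0.4,-110],"twist":[0,0,0],"hand":0}
  ]
}}

```text
clock: 19.45
tool_pos: [0.4623, -0.0642, 0.0846]
orientation: [0.066, 0.99, -0.007, 0.122]
force: [-0.1, -0.5, -2.7]
grip_width: 0.0116
grip_force: 30.0
```

```bash
python3 -c "
from h import *
st()"
```

```text
t 19.45 tcp [462.3 -64.2  84.6] y-dir [0.132 0.991 0.003] z [ 0.242 -0.03  -0.97 ] q7 [ 0.07  0.49  0.02  2.29 -0.01  0.11  1.54] F [-0.1 -0.5 -2.7] w 0.0116
```

{"method": "step_arm", "body": {
  "steps": [
    {"travel":[-3,0.4,-1],"twist":[0,0.5,0],"hand":0},
    {"travel":[-6,0.8,-2],"twist":[0.1,1.2,0],"hand":0},
    {"travel":[-9,1.1,-3],"twist":[0.2,2,0],"hand":0},
    {"travel":[-12,1.5,-4],"twist":[0.4,3,0],"hand":0},
    {"travel":[-14,1.7,-4.4],"twist":[0.5,4,0],"hand":0},
    {"travel":[-14,1.7,-4.4],"twist":[0.5,4,0],"hand":0},
    {"travel":[-14,1.7,-4.4],"twist":[0.5,4,0],"hand":0},
    {"travel":[-14,1.7,-4.4],"twist":[0.5,4,0],"hand":0}
  ]
}}

```text
clock: 20.45
tool_pos: [0.4477, -0.0624, 0.0795]
orientation: [0.066, 0.994, -0.005, 0.087]
force: [-0.7, 0.7, -3.8]
grip_width: 0.0118
grip_force: 30.0
```

{"method": "step_arm", "body": {
  "steps": [
    {"travel":[0.5,0,-1.5],"twist":[0.2,1.9,0],"hand":0},
    {"travel":[1,-0.1,-3.5],"twist":[0.5,4,0],"hand":0},
    {"travel":[1.5,-0.2,-5.2],"twist":[0.7,6,0],"hand":0},
    {"travel":[2,-0.3,-7],"twist":[1,8,0],"hand":0},
    {"travel":[2.3,-0.3,-8.7],"twist":[1.2,9.9,0],"hand":0},
    {"travel":[2.3,-0.3,-8.7],"twist":[1.2,9.9,0],"hand":0},
    {"travel":[2.3,-0.3,-8.7],"twist":[1.2,9.9,0],"hand":0},
    {"travel":[2.3,-0.3,-8.7],"twist":[1.2,9.9,0],"hand":0}
  ]
}}

```text
clock: 21.45
tool_pos: [0.4497, -0.0627, 0.0709]
orientation: [0.066, 0.998, -0.0, -0.0]
force: [0.5, 0.6, -2.4]
grip_width: 0.0119
grip_force: 30.0
```

```bash
python3 - <<'E'
from h import *
held()
im=capture('wrist')
cv2.imwrite('pics/w7.png',cv2.resize(im[0:320,130:430,::-1],None,fx=1.8,fy=1.8,interpolation=cv2.INTER_CUBIC))
E
```

```text
t 21.45 tcp [449.7 -62.7  70.9] y-dir [ 0.132  0.991 -0.   ] z [-0. -0. -1.] q7 [ 0.08  0.55  0.01  2.13 -0.01  0.46  1.54] F [ 0.5  0.6 -2.4] w 0.0119
plate cols 239 318 top row 218
h 15 pred [[234.5, 190.2], [318.5, 190.3]]
h 25 pred [[236.8, 185.6], [316.5, 185.6]]
h 35 pred [[238.9, 181.4], [314.6, 181.5]]
yellow [ 220  187  121   49 3930]
yellow [241 329   7  66 279]
yellow [310 330   6  65 270]
yellow [150 212   3  10  21]
```

View pics/w7.png

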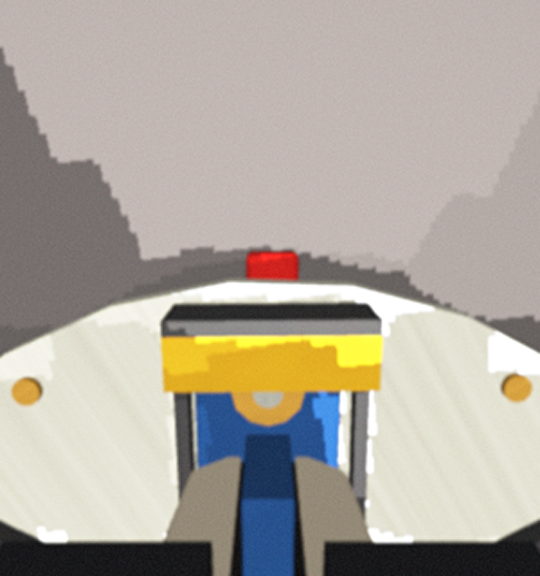

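Carrier 2 is flat, under the lip and clear of the side walls, with its disc at (267,400). Releasing it and turning the ring.

{"method": "step_arm", "body": {
  "steps": [
    {"travel":[0,0,-0.5],"twist":[0,0,0],"hand":0.4},
    {"travel":[0,0,-0.5],"twist":[0,0,0],"hand":0.4},
    {"travel":[0,0,-0.5],"twist":[0,0,0],"hand":0.4},
    {"travel":[0,0,15],"twist":[0,0,0],"hand":0.4},
    {"travel":[0,0,60],"twist":[0,0,0],"hand":0.4},
    {"travel":[0,0,115],"twist":[0,0,0],"hand":0.5},
    {"travel":[20,-2,140],"twist":[0,0,-10],"hand":0.5},
    {"travel":[60,-6,140],"twist":[0,0,-20],"hand":0.5}
  ]
}}

```text
clock: 22.55
tool_pos: [0.5112, -0.0691, 0.2139]
orientation: [0.241, 0.97, 0.001, 0.003]
force: [0.6, 0.4, -0.8]
grip_width: 0.0466
grip_force: 0.0
```

{"method": "step_arm", "body": {
  "steps": [
    {"travel":[35,-5,0],"twist":[0,0,-10],"hand":0.5},
    {"travel":[35,-5,0],"twist":[0,0,-20],"hand":0.5},
    {"travel":[35,-5,0],"twist":[0,0,-30],"hand":0.5},
    {"travel":[35,-5,0],"twist":[0,0,-39.5],"hand":0.5},
    {"travel":[35,-5,-20],"twist":[0,0,-39.5],"hand":0.5},
    {"travel":[35,-5,-45],"twist":[0,0,-39.5],"hand":0.5},
    {"travel":[35,-5,-66],"twist":[0,0,-39.5],"hand":0.4},
    {"travel":[35,-5,-66],"twist":[0,0,-39.5],"hand":0.4}
  ]
}}

```text
clock: 23.55
tool_pos: [0.5438, -0.0734, 0.1435]
orientation: [0.553, 0.833, -0.001, -0.002]
force: [0.4, -0.3, 0.9]
grip_width: 0.0374
grip_force: 0.0
```

```bash
python3 - <<'E'
from h import *
st()
im=capture('wrist');c=calibration('wrist')
print([(d['at'],d['confidence'],w(c,d['at'],.163)) for d in tip_of('wrist','ring_grip')])
im=capture('top');c=calibration('top')
for d in silhouettes('top','carrier_1'): print('car',d['at'],round(d['confidence'],2),*mask_pose(c,d['pixels'],.01))
E
```

```text
t 23.55 tcp [543.8 -73.4 143.5] y-dir [ 0.921  0.389 -0.003] z [-0.004  0.001 -1.   ] q7 [-0.08  0.56  0.27  1.81 -0.2   0.8   0.69] F [ 0.4 -0.3  0.9] w 0.0374
[([283.1, 289.9], 0.87, array([ 0.54688295, -0.07207603,  0.163     ]))]
car [186.3, 182.0] 0.53 [582.7 229.6 147.6  76.3  39.3] [583.4 229.7]
car [282.7, 230.9] 0.36 [ 473.4 -121.4  163.4  179.4   71.1] [ 440.1 -101.3]
```

{"method": "step_arm", "body": {
  "steps": [
    {"travel":[0.7,0,0],"twist":[0,0,0],"hand":0},
    {"travel":[0.7,0,0],"twist":[0,0,0],"hand":0},
    {"travel":[0.7,0,0],"twist":[0,0,0],"hand":0},
    {"travel":[0.7,0,0],"twist":[0,0,0],"hand":0},
    {"travel":[0.7,0,0],"twist":[0,0,0],"hand":0},
    {"travel":[0.7,0,6],"twist":[0,0,0],"hand":0},
    {"travel":[0.7,0,12],"twist":[0,0,0],"hand":0},
    {"travel":[0.7,0,16],"twist":[0,0,0],"hand":0}
  ]
}}

```text
clock: 24.75
tool_pos: [0.5463, -0.0735, 0.1598]
orientation: [0.552, 0.834, 0.0, 0.0]
force: [6.0, 0.6, -13.0]
grip_width: 0.0116
grip_force: 30.0
```

{"method": "step_arm", "body": {
  "steps": [
    {"travel":[0,0,0],"twist":[0,0,-5],"hand":0},
    {"travel":[0,0,0],"twist":[0,0,-15],"hand":0},
    {"travel":[0,0,0],"twist":[0,0,-25],"hand":0},
    {"travel":[0,0,0],"twist":[0,0,-35],"hand":0},
    {"travel":[0,0,0],"twist":[0,0,-45],"hand":0},
    {"travel":[0,0,0],"twist":[0,0,-54],"hand":0},
    {"travel":[0,0,0],"twist":[0,0,-60],"hand":0},
    {"travel":[0,0,0],"twist":[0,0,-60],"hand":0}
  ]
}}

```text
clock: 25.75
tool_pos: [0.5464, -0.0736, 0.1594]
orientation: [0.896, 0.445, 0.0, 0.001]
force: [5.1, -0.6, -11.9]
grip_width: 0.0115
grip_force: 30.0
```

```bash
python3 - <<'E'
from h import *
s=st(); print(s['torque'])
E
```

```text
t 25.75 tcp [546.4 -73.6 159.4] y-dir [ 0.797 -0.604  0.001] z [ 0.001 -0.001 -1.   ] q7 [-0.28  0.59  0.58  1.8  -0.41  0.88 -0.15] F [  5.1  -0.6 -11.9] w 0.0115
[-0.28007236 -1.14693581 -0.18116537]
```

{"method": "step_arm", "body": {
  "steps": [
    {"travel":[0,0,-5],"twist":[0,0,0],"hand":0},
    {"travel":[0,0,-10],"twist":[0,0,0],"hand":0},
    {"travel":[0,0,-16],"twist":[0,0,0],"hand":0},
    {"travel":[0,0,-16],"twist":[0,0,0],"hand":0},
    {"travel":[0,0,-16],"twist":[0,0,0],"hand":0.5},
    {"travel":[0,0,-16],"twist":[0,0,0],"hand":0.5},
    {"travel":[0,0,-16],"twist":[0,0,0],"hand":0.5},
    {"travel":[0,0,20],"twist":[0,0,0],"hand":0.5}
  ]
}}

```text
clock: 26.75
tool_pos: [0.5434, -0.073, 0.1791]
orientation: [0.895, 0.445, -0.003, -0.002]
force: [0.9, 0.9, 0.5]
grip_width: 0.0451
grip_force: 0.0
```

{"method": "step_arm", "body": {
  "steps": [
    {"travel":[0,0,40],"twist":[0,0,5],"hand":0.5},
    {"travel":[5,45,50],"twist":[0,0,15],"hand":0.5},
    {"travel":[10,90,50],"twist":[0,0,25],"hand":0.5},
    {"travel":[18,140,50],"twist":[0,0,35],"hand":0.5},
    {"travel":[25,190,50],"twist":[0,0,45],"hand":0.5},
    {"travel":[32,240,50],"twist":[0,0,55],"hand":0.5},
    {"travel":[37,290,50],"twist":[0,0,65],"hand":0.5},
    {"travel":[37,303,50],"twist":[0,0,75],"hand":0.5}
  ]
}}

```text
clock: 27.75
tool_pos: [0.5815, 0.2344, 0.2302]
orientation: [0.434, 0.901, 0.001, -0.001]
force: [-0.1, -0.8, -0.6]
grip_width: 0.0463
grip_force: 0.0
```

{"method": "step_arm", "body": {
  "steps": [
    {"travel":[0,0,0],"twist":[0,0,10],"hand":0.5},
    {"travel":[0,0,0],"twist":[0,0,20.4],"hand":0.5},
    {"travel":[0,0,0],"twist":[0,0,20.4],"hand":0.5},
    {"travel":[0,0,0],"twist":[0,0,20.4],"hand":0.5},
    {"travel":[0,0,0],"twist":[0,0,20.4],"hand":0.5},
    {"travel":[0,0,0],"twist":[0,0,20.4],"hand":0.5},
    {"travel":[0,0,0],"twist":[0,0,20.4],"hand":0.5},
    {"travel":[0,0,0],"twist":[0,0,20.4],"hand":0.5}
  ]
}}

```text
clock: 28.75
tool_pos: [0.5828, 0.2293, 0.2308]
orientation: [0.273, 0.962, -0.0, -0.0]
force: [0.8, 0.3, -0.2]
grip_width: 0.0464
grip_force: 0.0
```

```bash
python3 - <<'E'
from h import *
s=st(); c=calibration('wrist'); im=capture('wrist')
for d in silhouettes('wrist','carrier_1'): print('car',d['at'],round(d['confidence'],2),*mask_pose(c,d['pixels'],.01))
im=capture('top');c=calibration('top')
for d in silhouettes('top','carrier_1'): print('car',d['at'],round(d['confidence'],2),*mask_pose(c,d['pixels'],.01))
for t,z in(('ring_grip',.163),('nest_0',.055)):
  for d in tip_of('top',t):
    p=w(c,d['at'],z)[:2]*1000; q=p-[544.5,-73.6]; print(t,d['at'],round(d['confidence'],2),p.round(),round(np.hypot(*q)),round(np.degrees(np.arctan2(q[1],q[0]))+7.05,1))
cv2.imwrite('pics/t4.png',cv2.resize(im[120:255,205:400,::-1],None,fx=4,fy=4,interpolation=cv2.INTER_CUBIC))
E
```

```text
t 28.75 tcp [582.8 229.3 230.8] y-dir [ 0.525  0.851 -0.   ] z [-0. -0. -1.] q7 [-0.5   0.57  0.15  1.48 -0.09  1.1   0.69] F [ 0.8  0.3 -0.2] w 0.0464
car [275.4, 176.9] 0.76 [584.  230.1 147.5  79.9  40.7] [583.1 230.9]
car [119.7, 258.3] 0.53 [532.8 -40.2  74.3 213.3 148.3] [560.1   8.1]
car [55.4, 248.8] 0.28 [603.8 -14.5 139.7 399.7 286.8] [526.5 -17.3]
car [178.0, 193.3] 0.51 [554.9 249.3  54.6  31.4   7.3] [554.8 249.3]
ring_grip [275.7, 190.3] 0.58 [549. -74.] 4 6.6
nest_0 [306.4, 185.1] 0.98 [ 584. -173.] 107 -61.3
nest_0 [275.1, 228.4] 0.88 [441. -75.] 103 -171.9
nest_0 [247.8, 208.3] 0.75 [504.  14.] 97 121.9
nest_0 [252.3, 176.6] 0.67 [608.   3.] 99 57.4
nest_0 [298.8, 213.8] 0.67 [ 490. -151.] 94 -118.2
```

{"method": "step_arm", "body": {
  "steps": [
    {"travel":[0.7,0.8,-60],"twist":[0,0,0],"hand":0.5},
    {"travel":[0.7,0.8,-120],"twist":[0,0,0],"hand":0.4},
    {"travel":[0.7,0.8,-170],"twist":[0,0,0],"hand":0.4},
    {"travel":[0.7,0.8,-200],"twist":[0,0,0],"hand":0.4},
    {"travel":[0.7,0.8,-216],"twist":[0,0,0],"hand":0.4},
    {"travel":[0.7,0.8,-216],"twist":[0,0,0],"hand":0.4},
    {"travel":[0.7,0.8,-216],"twist":[0,0,0],"hand":0},
    {"travel":[0.7,0.8,-216],"twist":[0,0,0],"hand":0}
  ]
}}

```text
clock: 30.05
tool_pos: [0.5846, 0.2305, 0.0164]
orientation: [0.273, 0.962, 0.001, 0.001]
force: [0.1, 0.4, 0.1]
grip_width: 0.0219
grip_force: 0.0
```

{"method": "step_arm", "body": {
  "steps": [
    {"travel":[0,0,0],"twist":[0,0,0],"hand":0},
    {"travel":[0,0,0],"twist":[0,0,0],"hand":0},
    {"travel":[0,0,0],"twist":[0,0,0],"hand":0},
    {"travel":[0,0,30],"twist":[0,0,0],"hand":0},
    {"travel":[0,0,80],"twist":[0,0,0],"hand":0},
    {"travel":[0,0,130],"twist":[0,0,0],"hand":0},
    {"travel":[-20,-20,175],"twist":[0,0,5],"hand":0},
    {"travel":[-60,-60,190],"twist":[0,0,12],"hand":0}
  ]
}}

```text
clock: 31.05
tool_pos: [0.5252, 0.1715, 0.2071]
orientation: [0.168, 0.986, 0.002, 0.003]
force: [1.7, 0.1, -2.3]
grip_width: 0.0118
grip_force: 30.0
```

{"method": "step_arm", "body": {
  "steps": [
    {"travel":[-14,-40,0],"twist":[0,0,4],"hand":0},
    {"travel":[-28,-85,0],"twist":[0,0,8],"hand":0},
    {"travel":[-42,-135,0],"twist":[0,0,12],"hand":0},
    {"travel":[-55,-185,-5],"twist":[0,0,12],"hand":0},
    {"travel":[-66,-234,-10],"twist":[0,0,12],"hand":0},
    {"travel":[-66,-234,-10],"twist":[0,0,12],"hand":0},
    {"travel":[-66,-234,-10],"twist":[0,0,12],"hand":0},
    {"travel":[-66,-234,-10],"twist":[0,0,12],"hand":0}
  ]
}}

```text
clock: 32.05
tool_pos: [0.4578, -0.0622, 0.1947]
orientation: [0.066, 0.998, 0.0, -0.0]
force: [0.4, -0.1, -1.5]
grip_width: 0.012
grip_force: 30.0
```

{"method": "step_arm", "body": {
  "steps": [
    {"travel":[0,0,0],"twist":[-0.8,-7,0],"hand":0},
    {"travel":[0,0,0],"twist":[-1.7,-13.9,0],"hand":0},
    {"travel":[0,0,0],"twist":[-1.7,-13.9,0],"hand":0},
    {"travel":[0,0,0],"twist":[-1.7,-13.9,0],"hand":0},
    {"travel":[0,0,0],"twist":[-1.7,-13.9,0],"hand":0},
    {"travel":[0,0,0],"twist":[-1.7,-13.9,0],"hand":0},
    {"travel":[0,0,0],"twist":[-1.7,-13.9,0],"hand":0},
    {"travel":[0,0,0],"twist":[-1.7,-13.9,0],"hand":0}
  ]
}}

```text
clock: 33.05
tool_pos: [0.4576, -0.064, 0.1948]
orientation: [0.067, 0.99, -0.007, 0.122]
force: [0.1, -0.2, -2.8]
grip_width: 0.0118
grip_force: 30.0
```

```bash
python3 - <<'E'
from h import *
held()
im=capture('wrist')
cv2.imwrite('pics/w8.png',im[:,:,::-1])
E
```

```text
t 33.05 tcp [457.6 -64.  194.8] y-dir [0.134 0.991 0.003] z [ 0.24  -0.029 -0.97 ] q7 [ 0.03  0.26  0.07  2.17 -0.03  0.46  1.56] F [ 0.1 -0.2 -2.8] w 0.0118
plate cols 238 320 top row 189
h 15 pred [[234.6, 190.6], [318.6, 190.6]]
h 25 pred [[236.9, 185.9], [316.5, 186.0]]
h 35 pred [[238.9, 181.8], [314.6, 181.8]]
yellow [ 241  103   77   22 1443]
yellow [ 335  151   46  151 1080]
yellow [259 202  40  38 929]
yellow [182 152  27 150 906]
```

View pics/w8.png

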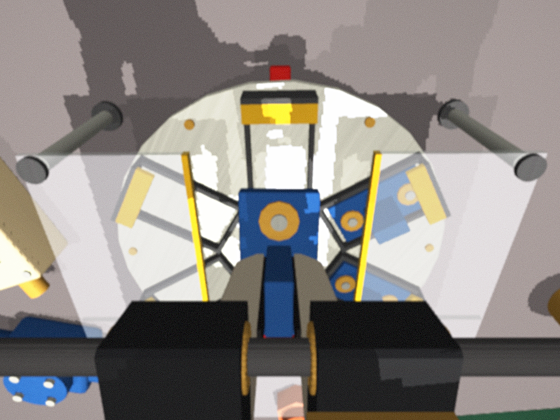

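The picture shows an empty nest at the window, two carriers flat under the guard at (375,205) and (370,285), and the third held centred with a 0.8 mm offset. Descending.

{"method": "step_arm", "body": {
  "steps": [
    {"travel":[1,0,-25],"twist":[0,0,0],"hand":0},
    {"travel":[2.6,0,-50],"twist":[0,0,0],"hand":0},
    {"travel":[2.6,0,-75],"twist":[0,0,0],"hand":0},
    {"travel":[2.6,0,-95],"twist":[0,0,0],"hand":0},
    {"travel":[2.6,0,-105],"twist":[0,0,0],"hand":0},
    {"travel":[2.6,0,-110],"twist":[0,0,0],"hand":0},
    {"travel":[2.6,0,-110],"twist":[0,0,0],"hand":0},
    {"travel":[2.6,0,-110],"twist":[0,0,0],"hand":0}
  ]
}}

```text
clock: 34.15
tool_pos: [0.4606, -0.064, 0.0855]
orientation: [0.067, 0.99, -0.007, 0.122]
force: [-0.5, 0.4, -2.9]
grip_width: 0.0118
grip_force: 30.0
```

{"method": "step_arm", "body": {
  "steps": [
    {"travel":[-3,0.4,-1],"twist":[0,0.5,0],"hand":0},
    {"travel":[-6,0.8,-2],"twist":[0.1,1.2,0],"hand":0},
    {"travel":[-9,1.1,-3],"twist":[0.2,2,0],"hand":0},
    {"travel":[-12,1.5,-4],"twist":[0.4,3,0],"hand":0},
    {"travel":[-14,1.7,-4.6],"twist":[0.5,4,0],"hand":0},
    {"travel":[-14,1.7,-4.6],"twist":[0.5,4,0],"hand":0},
    {"travel":[-14,1.7,-4.6],"twist":[0.5,4,0],"hand":0},
    {"travel":[-14,1.7,-4.6],"twist":[0.5,4,0],"hand":0}
  ]
}}

```text
clock: 35.15
tool_pos: [0.446, -0.0623, 0.0802]
orientation: [0.067, 0.994, -0.005, 0.087]
force: [0.3, -0.1, -1.2]
grip_width: 0.0119
grip_force: 30.0
```

{"method": "step_arm", "body": {
  "steps": [
    {"travel":[0.5,0,-1.5],"twist":[0.2,1.9,0],"hand":0},
    {"travel":[1,-0.1,-3.5],"twist":[0.5,4,0],"hand":0},
    {"travel":[1.5,-0.2,-5.2],"twist":[0.7,6,0],"hand":0},
    {"travel":[2,-0.3,-7],"twist":[1,8,0],"hand":0},
    {"travel":[2.3,-0.3,-8.8],"twist":[1.2,9.9,0],"hand":0},
    {"travel":[2.3,-0.3,-8.8],"twist":[1.2,9.9,0],"hand":0},
    {"travel":[2.3,-0.3,-8.8],"twist":[1.2,9.9,0],"hand":0},
    {"travel":[2.3,-0.3,-8.8],"twist":[1.2,9.9,0],"hand":0}
  ]
}}

```text
clock: 36.15
tool_pos: [0.448, -0.0625, 0.0715]
orientation: [0.067, 0.998, -0.0, -0.0]
force: [-0.3, -0.3, -2.6]
grip_width: 0.0117
grip_force: 30.0
```

```bash
python3 -c "
from h import *
held()"
```

```text
t 36.15 tcp [448.  -62.5  71.5] y-dir [ 0.134  0.991 -0.   ] z [-0. -0. -1.] q7 [ 0.06  0.55  0.04  2.14 -0.05  0.46  1.58] F [-0.3 -0.3 -2.6] w 0.0117
plate cols 240 318 top row 221
h 15 pred [[234.5, 190.2], [318.5, 190.2]]
h 25 pred [[236.8, 185.6], [316.5, 185.6]]
h 35 pred [[238.9, 181.4], [314.6, 181.4]]
yellow [ 220  190  120   50 3946]
yellow [241 331   7  64 275]
yellow [310 330   6  65 272]
yellow [150 216   3   9  18]
```

{"method": "step_arm", "body": {
  "steps": [
    {"travel":[0,0,-0.8],"twist":[0,0,0],"hand":0.4},
    {"travel":[0,0,-0.8],"twist":[0,0,0],"hand":0.4},
    {"travel":[0,0,-0.8],"twist":[0,0,0],"hand":0.4},
    {"travel":[0,0,15],"twist":[0,0,0],"hand":0.4},
    {"travel":[0,0,60],"twist":[0,0,0],"hand":0.4},
    {"travel":[0,0,115],"twist":[0,0,0],"hand":0.5},
    {"travel":[20,-2,140],"twist":[0,0,-10],"hand":0.5},
    {"travel":[60,-6,140],"twist":[0,0,-20],"hand":0.5}
  ]
}}

```text
clock: 37.2
tool_pos: [0.5095, -0.0689, 0.2145]
orientation: [0.242, 0.97, 0.001, 0.003]
force: [0.7, 0.6, -0.3]
grip_width: 0.0463
grip_force: 0.0
```

{"method": "step_arm", "body": {
  "steps": [
    {"travel":[37,-5,0],"twist":[0,0,-10],"hand":0.5},
    {"travel":[37,-5,0],"twist":[0,0,-20],"hand":0.5},
    {"travel":[37,-5,0],"twist":[0,0,-30],"hand":0.5},
    {"travel":[37,-5,0],"twist":[0,0,-40],"hand":0.5},
    {"travel":[37,-5,0],"twist":[0,0,-50],"hand":0.5},
    {"travel":[37,-5,0],"twist":[0,0,-60],"hand":0.5},
    {"travel":[37,-5,0],"twist":[0,0,-70],"hand":0.5},
    {"travel":[37,-5,0],"twist":[0,0,-80],"hand":0.5}
  ]
}}

```text
clock: 38.2
tool_pos: [0.5452, -0.0733, 0.2113]
orientation: [0.809, 0.588, -0.0, -0.0]
force: [0.4, 0.3, 0.8]
grip_width: 0.0468
grip_force: 0.0
```

```bash
python3 - <<'E'
from h import *
st()
im=capture('wrist');c=calibration('wrist')
print([(d['at'],d['confidence'],w(c,d['at'],.163)) for d in tip_of('wrist','ring_grip')])
E
```

```text
t 38.2 tcp [545.2 -73.3 211.3] y-dir [ 0.951 -0.309 -0.   ] z [-0.  0. -1.] q7 [-0.26  0.51  0.54  1.74 -0.31  0.98  0.09] F [0.4 0.3 0.8] w 0.0468
[([281.9, 233.8], 0.73, array([ 0.5480257, -0.0710593,  0.163    ]))]
```

{"method": "step_arm", "body": {
  "steps": [
    {"travel":[0,0,0],"twist":[0,0,-9.5],"hand":0.5},
    {"travel":[0,0,0],"twist":[0,0,-19],"hand":0.5},
    {"travel":[0,0,-25],"twist":[0,0,-19],"hand":0.5},
    {"travel":[0,0,-50],"twist":[0,0,-19],"hand":0.5},
    {"travel":[0,0,-67],"twist":[0,0,-19],"hand":0.4},
    {"travel":[0,0,-67],"twist":[0,0,-19],"hand":0.4},
    {"travel":[0,0,-67],"twist":[0,0,-19],"hand":0},
    {"travel":[0,0,-67],"twist":[0,0,-19],"hand":0}
  ]
}}

```text
clock: 39.3
tool_pos: [0.5461, -0.0738, 0.1454]
orientation: [0.894, 0.449, 0.001, 0.001]
force: [0.1, 0.3, 0.4]
grip_width: 0.0219
grip_force: 0.0
```

{"method": "step_arm", "body": {
  "steps": [
    {"travel":[0,0,0],"twist":[0,0,0],"hand":0},
    {"travel":[0,0,0],"twist":[0,0,0],"hand":0},
    {"travel":[0,0,0],"twist":[0,0,0],"hand":0},
    {"travel":[0,0,5],"twist":[0,0,0],"hand":0},
    {"travel":[0,0,10],"twist":[0,0,0],"hand":0},
    {"travel":[0,0,16],"twist":[0,0,0],"hand":0},
    {"travel":[0,0,16],"twist":[0,0,0],"hand":0},
    {"travel":[0,0,16],"twist":[0,0,0],"hand":0}
  ]
}}

```text
clock: 40.3
tool_pos: [0.5462, -0.074, 0.1589]
orientation: [0.894, 0.449, -0.0, 0.001]
force: [6.2, -2.6, -12.1]
grip_width: 0.0119
grip_force: 30.0
```

{"method": "step_arm", "body": {
  "steps": [
    {"travel":[0,0,0],"twist":[0,0,-5],"hand":0},
    {"travel":[0,0,0],"twist":[0,0,-15],"hand":0},
    {"travel":[0,0,0],"twist":[0,0,-25],"hand":0},
    {"travel":[0,0,0],"twist":[0,0,-35],"hand":0},
    {"travel":[0,0,0],"twist":[0,0,-45],"hand":0},
    {"travel":[0,0,0],"twist":[0,0,-54],"hand":0},
    {"travel":[0,0,0],"twist":[0,0,-60],"hand":0},
    {"travel":[0,0,0],"twist":[0,0,-60],"hand":0}
  ]
}}

```text
clock: 41.3
tool_pos: [0.546, -0.0736, 0.1586]
orientation: [0.998, -0.059, 0.0, 0.001]
force: [5.6, -4.3, -12.2]
grip_width: 0.0121
grip_force: 30.0
```

```bash
python3 - <<'E'
from h import *
s=st(); print(s['torque'])
E
```

```text
t 41.3 tcp [546.  -73.6 158.6] y-dir [-0.118 -0.993  0.002] z [ 0.    -0.002 -1.   ] q7 [-0.44  0.68  0.89  1.81 -0.63  0.97 -0.97] F [  5.6  -4.3 -12.2] w 0.0121
[-0.57227722 -1.07129685 -0.22628342]
```

{"method": "step_arm", "body": {
  "steps": [
    {"travel":[0,0,-5],"twist":[0,0,-0.2],"hand":0},
    {"travel":[0,0,-10],"twist":[0,0,-0.2],"hand":0},
    {"travel":[0,0,-15],"twist":[0,0,-0.2],"hand":0},
    {"travel":[0,0,-15],"twist":[0,0,-0.2],"hand":0},
    {"travel":[0,0,-15],"twist":[0,0,-0.2],"hand":0.5},
    {"travel":[0,0,-15],"twist":[0,0,-0.2],"hand":0.5},
    {"travel":[0,0,-15],"twist":[0,0,-0.2],"hand":0.5},
    {"travel":[0,0,20],"twist":[0,0,-0.2],"hand":0.5}
  ]
}}

```text
clock: 42.3
tool_pos: [0.5434, -0.0723, 0.1788]
orientation: [0.998, -0.06, -0.003, -0.001]
force: [0.6, 0.0, 0.8]
grip_width: 0.0446
grip_force: 0.0
```

{"method": "step_arm", "body": {
  "steps": [
    {"travel":[0,0,40],"twist":[0,0,0],"hand":0.3},
    {"travel":[-10,-50,45],"twist":[0,0,4],"hand":0},
    {"travel":[-20,-100,45],"twist":[0,0,8],"hand":0},
    {"travel":[-28,-150,45],"twist":[0,0,12],"hand":0},
    {"travel":[-36,-200,45],"twist":[0,0,16.5],"hand":0},
    {"travel":[-36,-250,45],"twist":[0,0,16.5],"hand":0},
    {"travel":[-36,-290,45],"twist":[0,0,16.5],"hand":0},
    {"travel":[-36,-290,45],"twist":[0,0,16.5],"hand":0}
  ]
}}

```text
clock: 43.3
tool_pos: [0.507, -0.3675, 0.2255]
orientation: [0.997, 0.081, -0.001, 0.001]
force: [-0.3, -0.0, 0.1]
grip_width: 0.0007
grip_force: 0.0
```

```bash
python3 - <<'E'
from h import *
s=st()
im=capture('wrist');c=calibration('wrist')
print([(np.round(d['at']),round(d['confidence'],2),w(c,d['at'],.087).round(4)) for d in tip_of('wrist','rocker_on')])
for d in silhouettes('wrist','rocker'): print('rock',d['at'],round(d['confidence'],2),*mask_pose(c,d['pixels'],.083))
it=capture('top');c=calibration('top')
print([(np.round(d['at']),round(d['confidence'],2),w(c,d['at'],.087).round(4)) for d in tip_of('top','rocker_on')])
for t,z in(('ring_grip',.163),('nest_0',.055)):
  for d in tip_of('top',t):
    p=w(c,d['at'],z)[:2]*1000; q=p-[544.5,-73.6]; print(t,d['at'],round(d['confidence'],2),p.round(),round(np.hypot(*q)),round(np.degrees(np.arctan2(q[1],q[0]))+7.05,1))
a=cv2.resize(it[120:255,205:350,::-1],None,fx=3.4,fy=3.4,interpolation=cv2.INTER_CUBIC)
b=cv2.resize(im[:,:,::-1],None,fx=.54,fy=.54)
H=max(a.shape[0],b.shape[0]); f=lambda x:cv2.copyMakeBorder(x,0,H-x.shape[0],0,0,cv2.BORDER_CONSTANT)
cv2.imwrite('pics/m1.png',np.hstack([f(a),f(b)])); print(np.hstack([f(a),f(b)]).shape)
E
```

```text
t 43.3 tcp [ 507.  -367.5  225.5] y-dir [ 0.161 -0.987  0.002] z [-0.001 -0.002 -1.   ] q7 [ 0.15  0.68  0.81  1.5  -0.51  1.18 -0.37] F [-0.3 -0.   0.1] w 0.0007
[(array([438., 250.]), 0.75, array([ 0.4852, -0.5118,  0.087 ])), (array([275., 194.]), 0.6, array([ 0.5128, -0.3605,  0.087 ]))]
rock [432.9, 259.9] 0.95 [ 473.  -515.1   20.2   37.9   23.3] [ 473.3 -515. ]
rock [274.8, 212.9] 0.86 [ 495.6 -363.8   12.6   53.4   31.9] [ 496.3 -363.7]
rock [125.2, 135.7] 0.69 [ 535.2 -229.1  173.    85.2    9. ] [ 537.8 -228.6]
[(array([420., 220.]), 0.65, array([ 0.477 , -0.5315,  0.087 ])), (array([417., 286.]), 0.57, array([ 0.2714, -0.5213,  0.087 ]))]
ring_grip [275.3, 189.5] 0.62 [551. -72.] 7 17.4
nest_0 [298.4, 211.8] 0.92 [ 497. -149.] 89 -115.3
nest_0 [267.2, 223.8] 0.86 [455. -50.] 92 172.0
nest_0 [247.4, 209.1] 0.68 [501.  15.] 99 123.0
nest_0 [250.7, 180.6] 0.59 [594.   7.] 95 65.4
nest_0 [303.7, 185.3] 0.59 [ 583. -165.] 99 -59.9
(459, 795, 3)
```

View pics/m1.png

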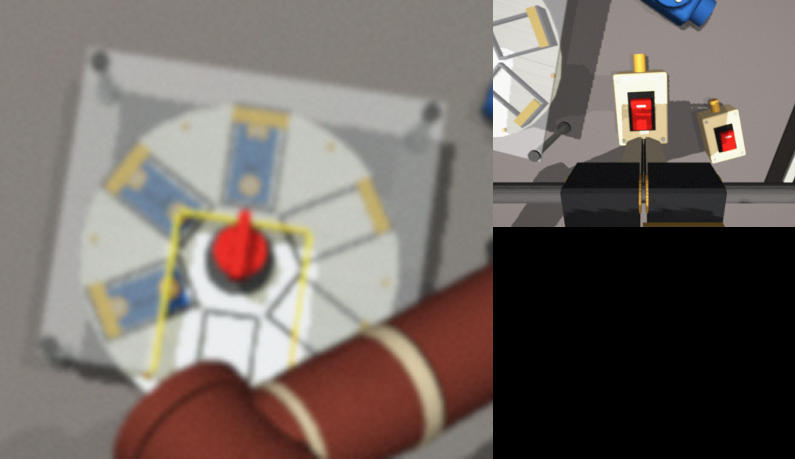

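All three carriers are flat under the guard at (140,300), (150,190) and (250,155), with an empty nest at the window. The fingers are shut in front of the large cream box's rocker; its white bar is at the far end. Pressing.

{"method": "step_arm", "body": {
  "steps": [
    {"travel":[6,6,-50],"twist":[0,0,0],"hand":0},
    {"travel":[6,6,-90],"twist":[0,0,0],"hand":0},
    {"travel":[6,6,-115],"twist":[0,0,0],"hand":0},
    {"travel":[6,6,-128],"twist":[0,0,0],"hand":0},
    {"travel":[6,6,-132],"twist":[0,0,0],"hand":0},
    {"travel":[6,6,-136],"twist":[0,0,0],"hand":0},
    {"travel":[6,6,-140],"twist":[0,0,0],"hand":0},
    {"travel":[6,6,-140],"twist":[0,0,0],"hand":0}
  ]
}}

```text
clock: 44.65
tool_pos: [0.5167, -0.3579, 0.0864]
orientation: [0.996, 0.084, 0.001, 0.001]
force: [1.7, 0.7, 2.0]
grip_width: 0.0006
grip_force: 1.1
```

{"method": "step_arm", "body": {
  "steps": [
    {"travel":[0,0,-1],"twist":[0,0,0],"hand":0},
    {"travel":[0,0,-2],"twist":[0,0,0],"hand":0},
    {"travel":[0,0,-3],"twist":[0,0,0],"hand":0},
    {"travel":[0,0,-4],"twist":[0,0,0],"hand":0},
    {"travel":[0,0,-4],"twist":[0,0,0],"hand":0},
    {"travel":[0,0,-4],"twist":[0,0,0],"hand":0},
    {"travel":[0,0,-4],"twist":[0,0,0],"hand":0},
    {"travel":[0,0,-4],"twist":[0,0,0],"hand":0}
  ]
}}

```text
clock: 45.65
tool_pos: [0.5178, -0.3577, 0.0824]
orientation: [0.996, 0.084, 0.002, 0.001]
force: [5.3, 1.6, 4.9]
grip_width: 0.0007
grip_force: 2.9
```

{"method": "step_arm", "body": {
  "steps": [
    {"travel":[-3,-1.5,-1],"twist":[0,0,0],"hand":0},
    {"travel":[-3,-1.5,-2],"twist":[0,0,0],"hand":0},
    {"travel":[-3,-1.5,-3],"twist":[0,0,0],"hand":0},
    {"travel":[-3,-1.5,-4],"twist":[0,0,0],"hand":0},
    {"travel":[-3,-1.5,-5],"twist":[0,0,0],"hand":0},
    {"travel":[-3,-1.5,-5],"twist":[0,0,0],"hand":0},
    {"travel":[-3,-1.5,-5],"twist":[0,0,0],"hand":0},
    {"travel":[-3,-1.5,-5],"twist":[0,0,0],"hand":0}
  ]
}}

```text
clock: 46.65
tool_pos: [0.5166, -0.3583, 0.0804]
orientation: [0.996, 0.085, 0.004, 0.0]
force: [4.0, 5.2, 18.5]
grip_width: 0.0004
grip_force: 9.8
```

18 N of resistance at 80 mm means the rocker is at its stop. Backing off and checking everything.

{"method": "step_arm", "body": {
  "steps": [
    {"travel":[0,0,-1],"twist":[0,0,0],"hand":0},
    {"travel":[0,0,-1],"twist":[0,0,0],"hand":0},
    {"travel":[0,0,20],"twist":[0,0,0],"hand":0},
    {"travel":[0,0,60],"twist":[0,0,0],"hand":0},
    {"travel":[-5,-5,110],"twist":[0,0,0],"hand":0},
    {"travel":[-10,-10,145],"twist":[0,0,0],"hand":0},
    {"travel":[-10,-10,145],"twist":[0,0,0],"hand":0},
    {"travel":[-10,-10,145],"twist":[0,0,0],"hand":0}
  ]
}}

```text
clock: 47.65
tool_pos: [0.5012, -0.368, 0.2195]
orientation: [0.997, 0.084, -0.002, -0.002]
force: [-0.6, -0.7, -1.5]
grip_width: 0.0006
grip_force: 0.0
```

```bash
python3 - <<'E'
from h import *
s=st()
im=capture('wrist'); sc=capture('scene'); c=calibration('scene')
print(px(c,[.5445,-.0736,.163]),px(c,[.5445,-.0736,.173]),[(d['at'],d['confidence']) for d in tip_of('scene','ring_grip')],[(d['at'],d['confidence']) for d in find_in('scene','carrier_1')])
a=cv2.resize(sc[130:285,185:345,::-1],None,fx=2.8,fy=2.8,interpolation=cv2.INTER_CUBIC)
b=cv2.resize(im[100:280,200:340,::-1],None,fx=2.41,fy=2.41,interpolation=cv2.INTER_CUBIC)[:a.shape[0]]
a=a[:b.shape[0]]
cv2.imwrite('pics/m2.png',np.hstack([a,b])); print(a.shape,b.shape)
E
```

```text
t 47.65 tcp [ 501.2 -368.   219.5] y-dir [ 0.166 -0.986 -0.003] z [-0.003  0.003 -1.   ] q7 [ 0.16  0.68  0.8   1.52 -0.51  1.16 -0.35] F [-0.6 -0.7 -1.5] w 0.0006
[269.37667882 203.25487046] [269.2948349  201.37017968] [([271.3, 200.0], 0.75)] [([195.9, 189.0], 0.72)]
(434, 448, 3) (434, 337, 3)
```

View pics/m2.png

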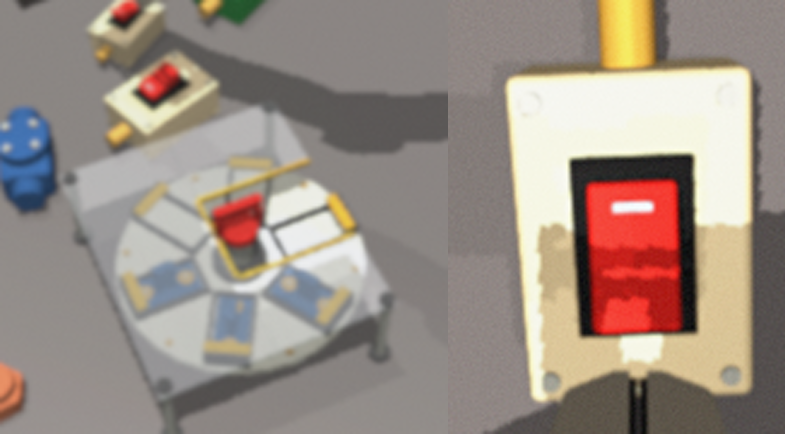

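The rocker's white-bar end now shows a gap at the far side, and the three carriers lie in their nests. I compare the ring's height with the start picture, since the bar has the same heading, and check the rocker's change in numbers.

```bash
python3 - <<'E'
from h import *
s0=cv2.imread('pics/scene0.png')[:,:,::-1].astype(int); s1=capture('scene').astype(int)
def red(im,u0,u1,v0,v1):
    m=(im[v0:v1,u0:u1,0]>110)&(im[v0:v1,u0:u1,1]<70)&(im[v0:v1,u0:u1,2]<70); v,u=np.nonzero(m); return len(u),(u.mean()+u0).round(2),(v.mean()+v0).round(2),v.min()+v0,v.max()+v0
for n,b in(('ring',(255,285,190,222)),('rocker',(225,260,145,175))): print(n,red(s0,*b),red(s1,*b))
t0=cv2.imread('pics/top0.png')[:,:,::-1].astype(int)
t1=capture('top').astype(int)
print('top ring',red(t0,260,292,175,210),red(t1,260,292,175,210))
c=calibration('wrist'); capture('wrist')
for d in silhouettes('wrist','rocker'): print('rock',d['at'],round(d['confidence'],2),*mask_pose(c,d['pixels'],.083))
E
```

```text
ring (208, np.float64(269.92), np.float64(209.13), np.int64(201), np.int64(217)) (209, np.float64(269.94), np.float64(209.09), np.int64(201), np.int64(217))
rocker (57, np.float64(242.65), np.float64(159.16), np.int64(155), np.int64(163)) (72, np.float64(242.19), np.float64(158.92), np.int64(153), np.int64(165))
top ring (203, np.float64(275.29), np.float64(193.11), np.int64(183), np.int64(201)) (202, np.float64(275.32), np.float64(193.24), np.int64(183), np.int64(201))
rock [277.7, 208.9] 0.94 [ 494.5 -366.8   11.9   55.    32. ] [ 495.  -366.7]
rock [435.7, 260.6] 0.56 [ 470.6 -518.3   23.3   39.4   25. ] [ 470.9 -518.2]
```

The ring matches its start position to within 0.1 px, so it is locked home. One more press nearer the marked point, to be certain the rocker is at its stop.

{"method": "step_arm", "body": {
  "steps": [
    {"travel":[7,3,-50],"twist":[0,0,0],"hand":0},
    {"travel":[7,3,-90],"twist":[0,0,0],"hand":0},
    {"travel":[7,3,-115],"twist":[0,0,0],"hand":0},
    {"travel":[7,3,-128],"twist":[0,0,0],"hand":0},
    {"travel":[7,3,-134],"twist":[0,0,0],"hand":0},
    {"travel":[7,3,-136],"twist":[0,0,0],"hand":0},
    {"travel":[7,3,-136],"twist":[0,0,0],"hand":0},
    {"travel":[7,3,-136],"twist":[0,0,0],"hand":0}
  ]
}}

```text
clock: 49.05
tool_pos: [0.5097, -0.3664, 0.0863]
orientation: [0.996, 0.084, 0.001, 0.0]
force: [0.5, 0.3, 0.1]
grip_width: 0.001
grip_force: 0.0
```

{"method": "step_arm", "body": {
  "steps": [
    {"travel":[0,0,-1],"twist":[0,0,0],"hand":0},
    {"travel":[0,0,-2],"twist":[0,0,0],"hand":0},
    {"travel":[0,0,-3],"twist":[0,0,0],"hand":0},
    {"travel":[0,0,-4],"twist":[0,0,0],"hand":0},
    {"travel":[0,0,-5],"twist":[0,0,0],"hand":0},
    {"travel":[0,0,-6],"twist":[0,0,0],"hand":0},
    {"travel":[0,0,-6],"twist":[0,0,0],"hand":0},
    {"travel":[0,0,-6],"twist":[0,0,0],"hand":0}
  ]
}}

```text
clock: 50.05
tool_pos: [0.5095, -0.3662, 0.0824]
orientation: [0.996, 0.084, 0.001, -0.0]
force: [-2.5, 3.6, 14.8]
grip_width: 0.0003
grip_force: 7.0
```

{"method": "step_arm", "body": {
  "steps": [
    {"travel":[0,0,20],"twist":[0,0,0],"hand":0},
    {"travel":[0,0,70],"twist":[0,0,0],"hand":0},
    {"travel":[0,0,120],"twist":[0,0,0],"hand":0},
    {"travel":[0,0,150],"twist":[0,0,0],"hand":0},
    {"travel":[0,0,150],"twist":[0,0,0],"hand":0},
    {"travel":[0,0,150],"twist":[0,0,0],"hand":0},
    {"travel":[0,0,150],"twist":[0,0,0],"hand":0},
    {"travel":[0,0,150],"twist":[0,0,0],"hand":0}
  ]
}}

```text
clock: 51.05
tool_pos: [0.5091, -0.3656, 0.2282]
orientation: [0.996, 0.084, -0.001, -0.001]
force: [0.2, 0.3, -0.7]
grip_width: 0.0002
grip_force: 0.0
```

At 86.3 mm there was no contact, and it stopped firmly at 82.4 mm, 15 mm from the pivot. The rocker is fully on.

```bash
python3 -c "
from rig import *
print(close_job())"
```

```text
the job is handed in; nothing more can be done
None
```

The job is handed in: all three carriers present lie flat in nests under the guard, the nest at the window is empty, the index ring is locked home, and the rocker was pressed fully on last, at about 51 s; no verdict was returned.

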